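# Swap two mixed-up inner canisters and close their shells

## Task

The two restored nesting canisters got mixed up: the small red inner canister stands in the blue base and the small blue one in the red base. Swap them, parking one on the empty round white tile (near its middle) on the way, and close each base with the cover of its own colour, seated all the way down and turned so that its grip bar lines up with the base's two brass lugs. Do not knock a canister or a cover over, and leave the paint tin, the screwdriver and the moulding offcut where they are.

Things in the scene. Friction and masses are not known exactly. Their poses are not given: they have to be found in the camera images.
- inner_red: Small red inner canister: closed upright cylinder, 38 mm diameter, 60 mm tall (top 4 mm bevelled), two thin bands, brass dot on top, about 90 g. Origin: centre of its underside, z up; yaw meaningless. Starts standing in the blue base, its top 42 mm sticking out above the collar: grip it there, across its sides.
- cover_red: red cover: hollow shell, mouth down, on the table. 80 mm outer, 72 mm inner diameter, 68 mm tall, 62 mm deep inside; about 160 g. On top a pale wooden grip bar 60 mm long, 14 mm thick, from 68 to 98 mm above the rim: pinch it across its thickness (y) from above. Origin: centre of the lower rim, z up, x along the bar. Fits over a collar with 6 mm play all round and turns freely.
- base_red: red base, fixed: round flange 92 mm wide, top 10 mm above the table (a cover's rim rests there); pale collar on it, 60 mm outer, 54 mm inner diameter, rim 28 mm above the table; flat floor inside it, 10 mm above the table (8 mm play round an inner canister). Two brass lugs along x reach 63 mm from the centre, 8 mm high. Origin: centre of the underside, z up.
- inner_blue: Small blue inner canister: closed upright cylinder, 38 mm diameter, 60 mm tall (top 4 mm bevelled), two thin bands, brass dot on top, about 90 g. Origin: centre of its underside, z up; yaw meaningless. Starts standing in the red base, its top 42 mm sticking out above the collar: grip it there, across its sides.
- cover_blue: blue cover: hollow shell, mouth down, on the table. 80 mm outer, 72 mm inner diameter, 68 mm tall, 62 mm deep inside; about 160 g. On top a pale wooden grip bar 60 mm long, 14 mm thick, from 68 to 98 mm above the rim: pinch it across its thickness (y) from above. Origin: centre of the lower rim, z up, x along the bar. Fits over a collar with 6 mm play all round and turns freely.
- base_blue: blue base, fixed: round flange 92 mm wide, top 10 mm above the table (a cover's rim rests there); pale collar on it, 60 mm outer, 54 mm inner diameter, rim 28 mm above the table; flat floor inside it, 10 mm above the table (8 mm play round an inner canister). Two brass lugs along x reach 63 mm from the centre, 8 mm high. Origin: centre of the underside, z up.
- pad: The free parking spot: a round white ceramic tile fixed to the table, 84 mm in diameter, 4 mm thick, empty at the start. Origin: centre of its underside, on the table; the top is 4 mm above it.
- tin: Bystander: a closed paint tin with a yellow label, 72 mm in diameter, 85 mm tall. Origin: centre of its underside.
- screwdriver: Bystander: a screwdriver with a green handle, lying flat on the table, about 0.2 m long along its x axis.
- moulding: Bystander: a pale wooden moulding offcut lying on the table, 30 by 120 by 24 mm, long along its y axis. Origin: centre of its underside.
Things that resemble listed ones, but are neither listed nor needed, are in the scene too. What is shaped like the inner_blue but pink is not meant. What is meant by the base_red is not green, and is the larger of those in its own colour.

How it is judged:
By the outcome, as a careful person would: the job done as asked, in the order asked, and still so for the second after the job is handed in, with the robot touching nothing.
It also fails if it takes over 136 s, if anything falls off the work surface, if the arm or the gripper's body presses on something with over 40 N, if the wrist force passes 120 N, or if a joint passes its speed limit or range.

## Robot

A 7-joint arm with a two-finger parallel gripper is mounted at the origin on the work surface. World frame = base frame: x ahead of the robot, y to its left, z up, the work surface at z = 0. Lengths are in m, angles in rad, forces in N, time in s.
With the tool pointing down it reaches from about 0.375 to 0.925 m from the base axis. Payload 3.1 kg.
Tool frame: the origin (TCP) lies midway between the tips of the shut fingers; the grasp point (between the pads) lies 19 mm behind it; x points along the fingers, y is the direction in which the jaws open and shut, and the axes are right-handed (so a half turn about x gives the same grasp; the last joint's range is limited). The gripper opens to 85 mm and grips with 20 to 120 N. Pads are 22 mm wide; open, the fingers measure 114 mm over their backs; the gripper's body (76 mm by 85 mm) begins 54 mm behind the grasp point. The pads swing forward as they close: fully open they stand 13 mm farther back than shut.
Start: joints at [1.107, 0.383, 0.044, 1.598, -0.018, 1.161, -0.05], TCP at [0.233, -0.607, 0.231] pointing down, gripper open.
Joint ranges: [-2.61, 2.61], [-0.41, 2.15], [-1.48, 1.57], [0, 2.5], [-1.57, 4.71], [0.05, 1.97], [-2.85, 2.85]. Speed limits (rad/s): [2.79, 2.79, 3.14, 3.14, 3.14, 3.14, 3.14].

## Interface

Orientations are given as a unit quaternion [x, y, z, w].
In Python, from plant import arm, capture, boxes_of gives the robot as it stands.
- The arm moves only by the shell command python3 -m jog 'ROWS' [FORCE]. ROWS is JSON, a list of rows, each an object of numbers: "grip": the opening, from 0 (shut) to 1 (fully open); "x", "y", "z": the shift along the tool's x, y, z in m; "rx", "ry", "rz": the turn, a rotation vector about the tool's x, y, z in units of 10 degrees (1.0 is 10 degrees). A call has exactly 5 rows; each row is the pose to reach, as a shift and turn from the pose measured when the call began, along the tool's axes at that moment; what a row does not reach only later rows make up. A row lasts 1/8 s, in which the tool goes at most 62.5 mm and 10.7 degrees, less where a joint would pass 70% of its speed; a pose out of reach is approached as far as the arm can. A call with a gripper value outside its range is refused whole. The fingers move at their own pace and stop on an object; FORCE is the grip in N (left out, the last holds). Time passes only in rows, so rows that repeat a pose let the fingers close, or fill a call up. It gives the time, the measured TCP pose, the force and the opening at its end, in the units of the state.
- arm.observe(): the state, without advancing time (a new reading comes with each control period).
- capture(name): name is "scene" or "top"; returns a dict with "image" (480x640x3 uint8, blue, green, red), "range_z" (480x640 float32, m along the optical axis (not along the pixel's ray), 0 where there is no reading), "mtx" (3x3 intrinsics, pixels), "extrinsics" (4x4, takes a point from world to camera coordinates). Camera axes: x right, y up, looking along -z (the intrinsics and any distortion apply to the point x, -y, -z); pixel columns grow to the right and rows downward; lengths in m; the calibration is good to about 2 mm. A picture is of the moment at which its call begins.
- arm.job_done(): hands the job in, once; it reports no verdict.
Trained networks look in a picture, given as the dict that the camera call returned (one of the last four; its "shot" number tells which), for a name from the list of things; names that differ only in an ending like _2 or _b are one class to them, and where a whole thing is asked for, a point or a joint stands for the part that bears it (a point fixed in the world has none). Each returns a list of dicts, best first, with "confidence" (0 to 1); they miss things now and then, are a little off and sometimes report something else, mostly with a low value. They report only what shows in the picture. A call takes as long as a camera call. They do not tell look-alikes from the thing itself.
- boxes_of(picture, query): "centre" ([x, y, z] in m, in world coordinates, good to about 4 mm: the middle of the surface that is visible of it).
The state is a dict: "time_s": time; "joint_pos": joint angles; "dq": joint speeds; "joint_torque": joint torques, N m; "ee_pos": TCP position; "eef_rot": TCP orientation; "ft_force": force on the tool from outside, world axes, zero at the start; "torque": the same for the moment, N m; "grip_width": finger opening in m.
Only numpy, scipy, OpenCV 4.12 (cv2) and the standard library are available. Lean on these libraries where they do the work, as an engineer would, in place of code of your own. Each camera call takes 0.05 s, during which the arm holds its last target.

## Working session

There is one attempt and no reset: what is moved stays moved. The work goes in short steps, Python scripts to look and compute and a shell command to move; the robot and the scene stay as the last step left them, time stands still between calls to the robot, and variables do not carry over. Pictures are saved under pics/ and viewed, and the job is handed in when it is done.

```bash
ls; mkdir -p pics; python3 - <<'E'
from plant import arm,capture,boxes_of
import cv2,numpy as np
print(arm.observe())
for n in("scene","top"):
    p=capture(n); cv2.imwrite(f"pics/{n}0.png",p["image"]); np.savez(f"{n}0.npz",**{k:p[k] for k in("image","range_z","mtx","extrinsics")})
    print(n,p.keys(),p["mtx"].tolist(),p["extrinsics"].round(3).tolist())
    for q in("inner_red","cover_red","base_red","inner_blue","cover_blue","base_blue","pad","tin","screwdriver","moulding"):
        print(q,[(np.round(d["centre"],3).tolist(),round(d["confidence"],2)) for d in boxes_of(p,q)])
E
```

```text
pics
{'time_s': 0.0, 'joint_pos': array([ 1.1072024 ,  0.38382488,  0.04382321,  1.59960386, -0.0178796 ,
        1.16117302, -0.04989084]), 'dq': array([ 0.00149635,  0.00086496,  0.00047448, -0.00064087,  0.00088566,
       -0.00016487,  0.00056579]), 'joint_torque': array([ 4.34404110e-04, -4.33459139e+01,  1.02458596e+00, -2.49514192e+01,
        1.05081667e-02,  1.13613624e-02,  1.60801574e-05]), 'ee_pos': array([ 0.2321545 , -0.60611266,  0.22987967]), 'eef_rot': array([-0.69508359, -0.12954303,  0.6955273 , -0.12774655]), 'ft_force': array([0.46249355, 0.05312196, 0.69196707]), 'torque': array([0.00139168, 0.01742295, 0.01825095]), 'grip_width': 0.08534140945516189}
scene dict_keys(['image', 'range_z', 'mtx', 'extrinsics', 'shot']) [[611.4107851386732, 0.0, 313.88721784924905], [0.0, 611.4107851386732, 243.39120533999377], [0.0, 0.0, 1.0]] [[0.792, 0.61, -0.005, -0.453], [-0.404, 0.53, 0.746, 0.189], [0.458, -0.589, 0.666, -1.585], [0.0, 0.0, 0.0, 1.0]]
inner_red [([0.501, 0.006, 0.056], 0.89)]
cover_red [([0.651, 0.094, 0.064], 0.66)]
base_red [([0.486, -0.227, 0.012], 0.86),
[... 662 characters left out ...]
51600896, 230.73593760080703], [0.0, 0.0, 1.0]] [[-0.021, -1.0, 0.008, 0.012], [0.984, -0.019, 0.176, -0.557], [-0.176, 0.012, 0.984, -1.494], [0.0, 0.0, 0.0, 1.0]]
inner_red [([0.493, 0.029, 0.073], 0.59)]
cover_red [([0.636, 0.12, 0.071], 0.92)]
base_red [([0.336, -0.403, 0.012], 0.84), ([0.464, -0.204, 0.005], 0.66)]
inner_blue [([0.339, -0.264, 0.058], 0.65), ([0.457, -0.208, 0.068], 0.64), ([0.46, -0.098, 0.062], 0.44)]
cover_blue [([0.47, 0.239, 0.068], 0.81)]
base_blue [([0.493, 0.023, 0.008], 0.67)]
pad [([0.661, -0.154, 0.002], 0.82)]
tin [([0.569, 0.358, 0.087], 0.93), ([0.49, 0.022, 0.01], 0.62)]
screwdriver [([0.576, -0.375, 0.023], 0.74)]
moulding [([0.804, 0.054, 0.025], 0.68)]
```

View pics/scene0.png

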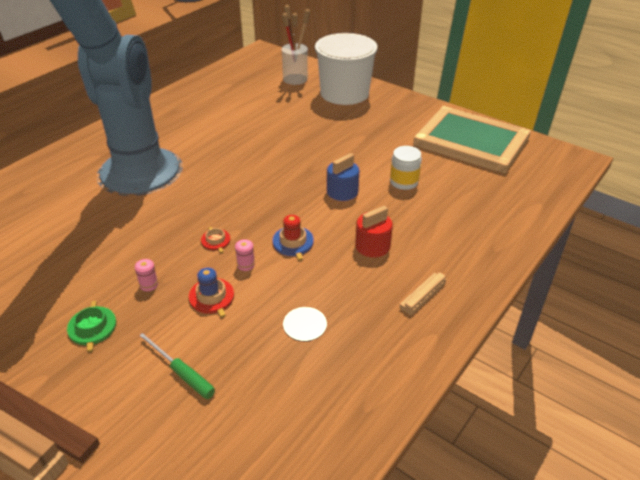

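View pics/top0.png

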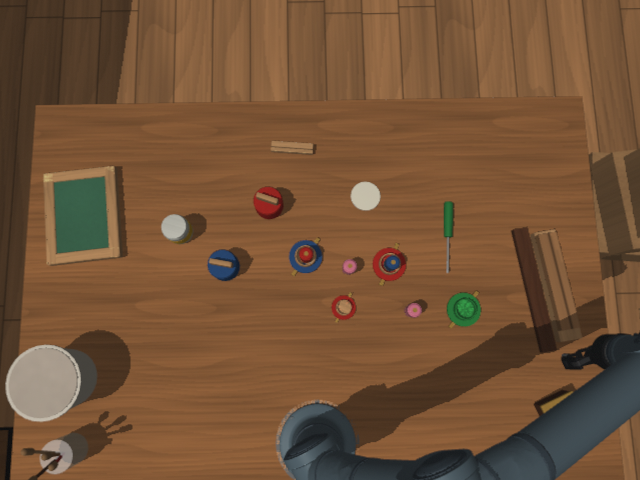

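The scene view shows: blue base with the red inner (293,240), large red base with the blue inner (211,295), covers red (374,233) and blue (343,180), tile (305,324). Red base candidates are (211,295) large and (216,238) small; the green one is at (91,326). The large red one fits. Inner-blue candidates are the blue one at (207,280) and the pink ones at (147,275) and (245,256); the blue one is meant. Next I'll confirm this in an enlarged crop and measure from depth.

```bash
cat > h.py <<'E'
import numpy as np,cv2
def world(p):
    K,E,r=p["mtx"],p["extrinsics"],p["range_z"]
    v,u=np.mgrid[0:480,0:640]
    c=np.stack([(u-K[0,2])/K[0,0]*r,-(v-K[1,2])/K[1,1]*r,-r],-1)
    return (c-E[:3,3])@E[:3,:3]   # R^T (c-t)
def proj(p,P):
    c=np.asarray(P)@p["extrinsics"][:3,:3].T+p["extrinsics"][:3,3]
    K=p["mtx"]; z=-c[...,2]
    return np.stack([K[0,0]*c[...,0]/z+K[0,2],K[1,1]*-c[...,1]/z+K[1,2]],-1)
def masks(p):
    h=cv2.cvtColor(p["image"],cv2.COLOR_BGR2HSV).astype(int); H,S,V=h[...,0],h[...,1],h[...,2]
    return dict(red=((H<5)|(H>174))&(S>190)&(V>70),blue=(H>100)&(H<130)&(S>120)&(V>40),white=(S<40)&(V>150))
E
python3 - <<'E'
from h import *
im=[]
for n,(x,y,w,hh) in dict(scene=(180,140,230,190),top=(200,180,230,150)).items():
    p=dict(np.load(n+"0.npz")); W=world(p); M=masks(p)
    for nm,c,g in [("ired","red",(0.497,0.02)),("iblue","blue",(0.465,-0.212)),("bred","red",(0.475,-0.215)),("bblue","blue",(0.50,0.01)),("cred","red",(0.643,.107)),("cblue","blue",(0.476,.23)),("pad","white",(0.662,-.152))]:
        d=np.hypot(W[...,0]-g[0],W[...,1]-g[1])
        for zl,zh in [(-.005,.0065),(.0065,.015),(.015,.055),(.055,.09)]:
            m=M[c]&(d<.075)&(W[...,2]>zl)&(W[...,2]<zh)
            if m.sum()>15:
                P=W[m]; cc,r=cv2.minEnclosingCircle(P[:,:2].astype(np.float32)); print(n,nm,(zl,zh),m.sum(),P.mean(0).round(4),"circ",np.round(cc,4),round(r,4),"z95",np.percentile(P[:,2],95).round(4))
    im.append(cv2.resize(p["image"][y:y+hh,x:x+w],(690,int(hh*690/w)),interpolation=cv2.INTER_CUBIC))
cv2.imwrite("pics/c1.png",im[0]);cv2.imwrite("pics/c2.png",im[1])
E
```

```text
scene ired (0.015, 0.055) 77 [0.5048 0.0086 0.042 ] circ [0.5018 0.0116] 0.0147 z95 0.0537
scene ired (0.055, 0.09) 119 [0.5014 0.0135 0.0689] circ [0.4978 0.0171] 0.018 z95 0.0737
scene iblue (0.055, 0.09) 75 [ 0.4723 -0.2134  0.0708] circ [ 0.4692 -0.211 ] 0.0156 z95 0.0741
scene bred (0.0065, 0.015) 401 [ 0.4821 -0.219   0.0116] circ [ 0.4713 -0.2092] 0.0464 z95 0.0143
scene bred (0.015, 0.055) 25 [ 0.4869 -0.2187  0.0158] circ [ 0.4751 -0.2143] 0.042 z95 0.0171
scene bblue (0.0065, 0.015) 157 [0.5059 0.0141 0.0119] circ [0.4963 0.0181] 0.0451 z95 0.0145
scene cred (0.0065, 0.015) 57 [0.6616 0.0932 0.0114] circ [0.6551 0.103 ] 0.0319 z95 0.0144
scene cred (0.015, 0.055) 337 [0.6609 0.0936 0.0355] circ [0.6524 0.105 ] 0.0347 z95 0.0532
scene cred (0.055, 0.09) 439 [0.6565 0.1052 0.0675] circ [0.6451 0.1165] 0.0381 z95 0.0732
scene cblue (0.055, 0.09) 145 [0.4883 0.2361 0.0698] circ [0.4745 0.2404] 0.0353 z95 0.0726
scene pad (-0.005, 0.0065) 689 [ 0.6663 -0.1509  0.0049] circ [ 0.6661 -0.148 ] 0.0437 z95 0.0064
scene pad (0.0065, 0.015) 411 [ 0.6647 -0.151   0.0077] circ [ 0.6655 -
[... 613 characters left out ...]
281 [0.4899 0.0198 0.0103] circ [0.4927 0.0212] 0.0448 z95 0.0141
top bblue (0.015, 0.055) 17 [0.4856 0.0205 0.0165] circ [0.4921 0.0209] 0.0436 z95 0.019
top cred (0.015, 0.055) 22 [0.6079 0.1327 0.0379] circ [0.6146 0.1269] 0.0265 z95 0.0539
top cred (0.055, 0.09) 413 [0.6363 0.1202 0.0662] circ [0.6391 0.1208] 0.0395 z95 0.0715
top cblue (0.015, 0.055) 49 [0.4448 0.2188 0.0382] circ [0.4537 0.2284] 0.0332 z95 0.0529
top cblue (0.055, 0.09) 497 [0.4674 0.2388 0.0664] circ [0.4692 0.2408] 0.039 z95 0.072
top pad (-0.005, 0.0065) 499 [ 0.6628 -0.1525  0.0022] circ [ 0.6643 -0.1518] 0.0414 z95 0.006
top pad (0.0065, 0.015) 101 [ 0.6625 -0.1487  0.0083] circ [ 0.6622 -0.1507] 0.0388 z95 0.0112
```

View pics/c1.png

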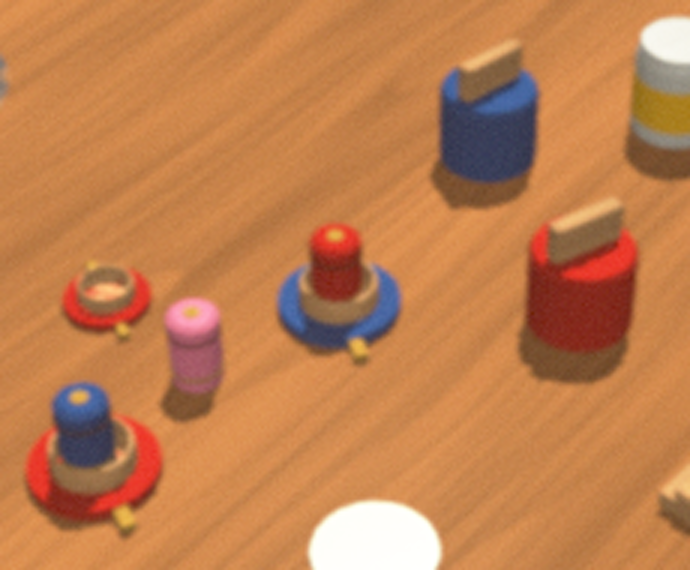

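View pics/c2.png

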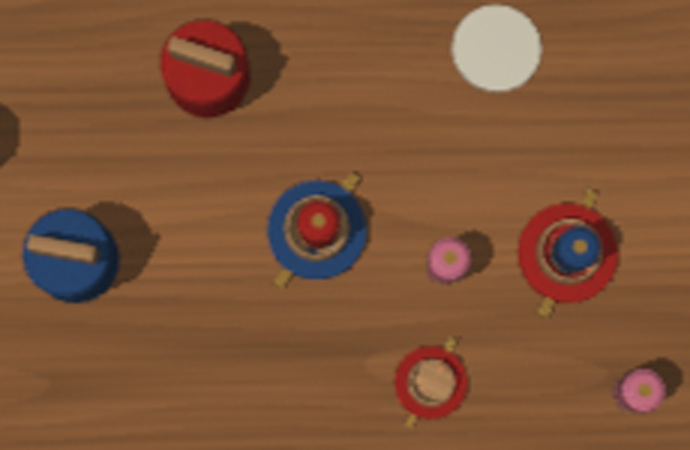

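```bash
cat >> h.py <<'E'
def plane(p,uv,z):
    K,E=p["mtx"],p["extrinsics"]; uv=np.atleast_2d(uv).astype(float)
    d=np.stack([(uv[:,0]-K[0,2])/K[0,0],-(uv[:,1]-K[1,2])/K[1,1],-np.ones(len(uv))],-1)@E[:3,:3]
    o=-E[:3,:3].T@E[:3,3]
    return (o+d*((z-o[2])/d[:,2])[:,None])[:,:2]
def rect(p,c,z,half=.075,s=.00025):
    # top-down rectified image at plane z: col -> +x ... row -> +y decreasing
    n=int(2*half/s); g=(np.arange(n)-n/2+.5)*s
    X,Y=np.meshgrid(c[0]+g,c[1]-g); uv=proj(p,np.stack([X,Y,np.full_like(X,z)],-1)).astype(np.float32)
    return cv2.remap(p["image"],uv[...,0],uv[...,1],cv2.INTER_CUBIC)
E
python3 - <<'E'
from h import *
C=dict(bred=((.468,-.21),.010,46),bblue=((.494,.02),.010,46),ired=((.494,.018),.07,17),iblue=((.467,-.21),.07,17),cred=((.641,.119),.068,40),cblue=((.471,.24),.068,40),bar_r=((.641,.119),.098,0),bar_b=((.471,.24),.098,0),pad=((.664,-.151),.004,42))
for n in("scene","top"):
    p=dict(np.load(n+"0.npz")); T=[]
    for k,(c,z,r) in C.items():
        im=rect(p,c,z); N=im.shape[0]
        if r: cv2.circle(im,(N//2,N//2),int(r*4),(0,255,0),1)
        cv2.line(im,(N//2-8,N//2),(N//2+8,N//2),(0,255,0),1);cv2.line(im,(N//2,N//2-8),(N//2,N//2+8),(0,255,0),1)
        im=cv2.resize(im,(260,200) if 0 else (198,198)); cv2.putText(im,k,(3,14),0,.5,(255,255,255),1); T.append(im)
    T.append(np.zeros_like(T[0])); 
    T+= [np.zeros_like(T[0])]*(12-len(T))
    cv2.imwrite(f"pics/r_{n}.png",np.vstack([np.hstack(T[i:i+4]) for i in(0,4,8)]))
E
```

```text
(no output)
```

View pics/r_scene.png

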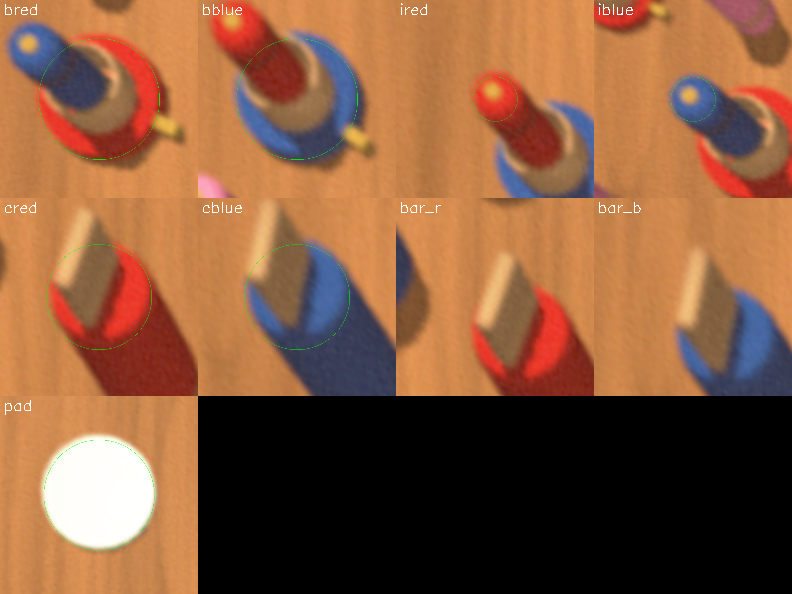

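View pics/r_top.png

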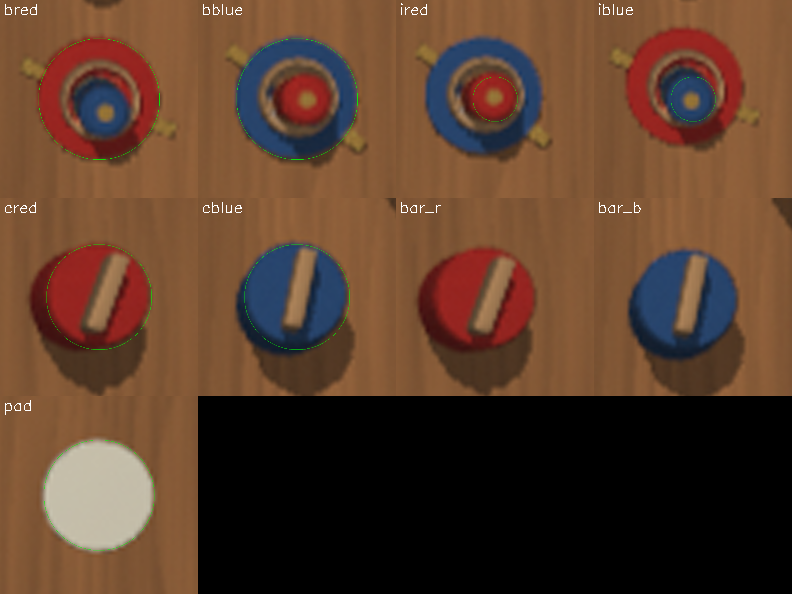

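```bash
cat >> h.py <<'E'
def comp(p,mask,c,z,rad):
    v,u=np.nonzero(mask); P=plane(p,np.stack([u,v],-1),z); k=np.hypot(*(P-np.array(c)).T)<rad
    return P[k]
def brass(p):
    h=cv2.cvtColor(p["image"],cv2.COLOR_BGR2HSV).astype(int); H,S,V=h[...,0],h[...,1],h[...,2]
    return (H>=17)&(H<=30)&(S>120)
def pale(p):
    h=cv2.cvtColor(p["image"],cv2.COLOR_BGR2HSV).astype(int); H,S,V=h[...,0],h[...,1],h[...,2]
    return (H>=8)&(H<=22)&(S>60)&(S<140)&(V>V.mean()+40)
E
python3 - <<'E'
from h import *
for n in("scene","top"):
    p=dict(np.load(n+"0.npz")); hsv=cv2.cvtColor(p["image"],cv2.COLOR_BGR2HSV)
    for k,c in dict(bred=(.468,-.21),bblue=(.494,.02)).items():
        pts=[]
        for a in np.arange(0,360,4):  # flange edge not needed
            pass
        P=comp(p,brass(p),c,.008,.068); d=P-np.array(c); r=np.hypot(*d.T)
        L=P[(r>.048)]; dd=L-np.array(c); s=dd[:,0]>0
        if s.any(): print(n,k,"lug+",L[s].mean(0).round(4),s.sum())
        if (~s).any(): print(n,k,"lug-",L[~s].mean(0).round(4),(~s).sum())
    for k,c in dict(ired=(.493,.02),iblue=(.466,-.209)).items():
        P=comp(p,brass(p),c,.07,.012); print(n,k,"dot",P.mean(0).round(4) if len(P) else None,len(P))
    for k,c in dict(bar_r=(.641,.119),bar_b=(.471,.24)).items():
        P=comp(p,pale(p),c,.098,.045)
        if len(P)>5: print(n,k,[np.round(x,4) for x in cv2.minAreaRect((P*1000).astype(np.float32))],P.mean(0).round(4),len(P))
E
```

```text
scene bred lug+ [ 0.5204 -0.231 ] 37
scene bred lug- [ 0.4146 -0.1698] 4
scene bblue lug+ [ 0.5406 -0.0103] 26
scene ired dot [0.4927 0.0244] 8
scene iblue dot [ 0.4645 -0.2078] 12
scene bar_r [array([640.9695, 123.6564]), array([54.0461, 11.2244]), np.float64(70.5607)] [0.641 0.124] 82
scene bar_b [array([469.8472, 247.0372]), array([52.615 , 10.9063]), np.float64(78.0914)] [0.4699 0.2458] 58
top bred lug+ [ 0.5187 -0.2321] 20
top bred lug- [ 0.4171 -0.1869] 25
top bblue lug+ [ 0.5382 -0.0124] 21
top bblue lug- [0.4489 0.0533] 21
top ired dot [0.4936 0.0193] 7
top iblue dot [ 0.4659 -0.2115] 11
top bar_r [array([639.4767, 121.1159]), array([51.4881,  6.8374]), np.float64(70.0975)] [0.6389 0.1208] 48
top bar_b [array([468.7662, 243.3803]), array([50.5753,  7.2619]), np.float64(79.3753)] [0.4685 0.2425] 55
```

```bash
cat > go.py <<'E'
import sys,numpy as np
from scipy.spatial.transform import Rotation as R
from plant import arm
def st():
    s=arm.observe(); r=R.from_quat(s["eef_rot"]).as_matrix(); return s,r
def go(x,y,z,yaw=None):
    s,r=st(); d=r.T@(np.array([x,y,z])-s["ee_pos"])
    cur=np.degrees(np.arctan2(r[1,1],r[0,1]))
    if yaw is None: yaw=cur
    yy=(yaw-cur+90)%180-90+cur; a=np.radians(yy)
    T=np.stack([[0,0,-1],[np.cos(a),np.sin(a),0],np.cross([0,0,-1],[np.cos(a),np.sin(a),0])],1)
    w=R.from_matrix(r.T@T).as_rotvec(degrees=True)/10
    print("t",round(s["time_s"],2),"p",s["ee_pos"].round(4),"jawyaw",cur.round(1),"down",r[:,0].round(3),"q7",s["joint_pos"][6].round(2),"w",round(s["grip_width"],4),"F",np.round(s["ft_force"],1))
    print("tool shift x y z",d.round(4),"turn",w.round(3),"q",s["joint_pos"].round(2))
if __name__=="__main__": go(*[float(a) for a in sys.argv[1:]])
E
python3 go.py .4933 .0205 .15; python3 go.py .4933 .0205 .15 0;
```

```text
t 1.1 p [ 0.2325 -0.607   0.2313] jawyaw -69.0 down [ 0.  0. -1.] q7 -0.05 w 0.0856 F [ 0.6 -0.2  0.1]
tool shift x y z [ 0.0813 -0.4927 -0.468 ] turn [-0. -0.  0.] q [ 1.11  0.38  0.04  1.6  -0.02  1.16 -0.05]
t 1.1 p [ 0.2325 -0.607   0.2313] jawyaw -69.0 down [ 0.  0. -1.] q7 -0.05 w 0.0856 F [ 0.6 -0.2  0.1]
tool shift x y z [ 0.0813 -0.4927 -0.468 ] turn [-6.904 -0.    -0.   ] q [ 1.11  0.38  0.04  1.6  -0.02  1.16 -0.05]
```

```bash
python3 -m jog '[{"grip":1,"y":-0.04,"z":-0.04,"rx":-0.6},{"grip":1,"y":-0.08,"z":-0.08,"rx":-1.2},{"grip":1,"y":-0.12,"z":-0.12,"rx":-1.8},{"grip":1,"y":-0.16,"z":-0.16,"rx":-2.4},{"grip":1,"y":-0.2,"z":-0.2,"rx":-3.0}]' 40; python3 go.py .4933 .0205 .15 0
```

```text
t 1.1 p [ 0.2325 -0.607   0.2313] jawyaw -69.0 down [ 0.  0. -1.] q7 -0.05 w 0.0856 F [ 0.6 -0.2  0.1]
tool shift x y z [ 0.0813 -0.4927 -0.468 ] turn [-6.904 -0.    -0.   ] q [ 1.11  0.38  0.04  1.6  -0.02  1.16 -0.05]invalid input at $[0]: expected keys grip, x, y, z, rx, ry, rz
```

```bash
python3 -m jog '[{"grip":1,"x":0,"y":-0.04,"z":-0.04,"rx":-0.6,"ry":0,"rz":0},{"grip":1,"x":0,"y":-0.08,"z":-0.08,"rx":-1.2,"ry":0,"rz":0},{"grip":1,"x":0,"y":-0.12,"z":-0.12,"rx":-1.8,"ry":0,"rz":0},{"grip":1,"x":0,"y":-0.16,"z":-0.16,"rx":-2.4,"ry":0,"rz":0},{"grip":1,"x":0,"y":-0.2,"z":-0.2,"rx":-3.0,"ry":0,"rz":0}]' 40; python3 go.py .4933 .0205 .15 0
```

```text
time_s: 1.72
ee_pos: [0.3485, -0.347, 0.2317]
eef_rot: [0.638, 0.305, -0.638, 0.306]
ft_force: [0.6, -0.9, -0.3]
grip_width: 0.0857
t 1.73 p [ 0.3485 -0.347   0.2317] jawyaw -38.8 down [ 0.001 -0.001 -1.   ] q7 0.0 w 0.0857 F [ 0.6 -0.9 -0.3]
tool shift x y z [ 0.0815 -0.1178 -0.3771] turn [-3.885e+00  3.000e-03 -6.000e-03] q [ 0.87  0.09 -0.18  1.96  0.02  1.09  0.  ]
```

```bash
python3 -m jog '[{"grip":1,"x":0,"y":-0.018,"z":-0.056,"rx":-0.8,"ry":0,"rz":0},{"grip":1,"x":0.01,"y":-0.036,"z":-0.112,"rx":-1.6,"ry":0,"rz":0},{"grip":1,"x":0.02,"y":-0.054,"z":-0.168,"rx":-2.4,"ry":0,"rz":0},{"grip":1,"x":0.03,"y":-0.072,"z":-0.224,"rx":-3.2,"ry":0,"rz":0},{"grip":1,"x":0.04,"y":-0.09,"z":-0.28,"rx":-3.9,"ry":0,"rz":0}]' 40; python3 go.py .4933 .0205 .12 0
```

```text
time_s: 2.35
ee_pos: [0.4548, -0.0711, 0.1918]
eef_rot: [0.499, 0.501, -0.498, 0.503]
ft_force: [1.2, -0.6, -0.2]
grip_width: 0.0852
t 2.35 p [ 0.4548 -0.0711  0.1918] jawyaw 0.4 down [ 0.002 -0.002 -1.   ] q7 0.02 w 0.0852 F [ 1.2 -0.6 -0.2]
tool shift x y z [ 0.0717  0.0389 -0.0914] turn [ 0.036  0.009 -0.014] q [ 0.55  0.09 -0.5   2.06  0.06  1.    0.02]
```

```bash
python3 -m jog '[{"grip":1,"x":0.01,"y":0.01,"z":-0.03,"rx":0,"ry":0,"rz":0},{"grip":1,"x":0.03,"y":0.022,"z":-0.055,"rx":0,"ry":0,"rz":0},{"grip":1,"x":0.05,"y":0.033,"z":-0.08,"rx":0,"ry":0,"rz":0},{"grip":1,"x":0.071,"y":0.039,"z":-0.091,"rx":0,"ry":0,"rz":0},{"grip":1,"x":0.071,"y":0.039,"z":-0.091,"rx":0,"ry":0,"rz":0}]' 40; python3 go.py .4933 .0205 .034 0
python3 - <<'E'
from h import *; from plant import capture
T=[]
for n in("scene","top"):
    p=capture(n); u,v=proj(p,np.array([.4933,.0205,.07])).astype(int)
    T.append(cv2.resize(p["image"][v-60:v+60,u-60:u+60],(400,400),interpolation=cv2.INTER_CUBIC))
cv2.imwrite("pics/a1.png",np.hstack(T))
E
```

```text
time_s: 2.98
ee_pos: [0.4922, 0.0212, 0.1195]
eef_rot: [0.497, 0.502, -0.498, 0.502]
ft_force: [0.3, -0.5, 0.8]
grip_width: 0.0858
t 2.98 p [0.4922 0.0212 0.1195] jawyaw 0.5 down [-0.001 -0.001 -1.   ] q7 -0.28 w 0.0858 F [ 0.3 -0.5  0.8]
tool shift x y z [0.0855 0.0012 0.0006] turn [0.05  0.004 0.006] q [ 0.38  0.28 -0.56  2.04  0.19  0.87 -0.28]
```

View pics/a1.png

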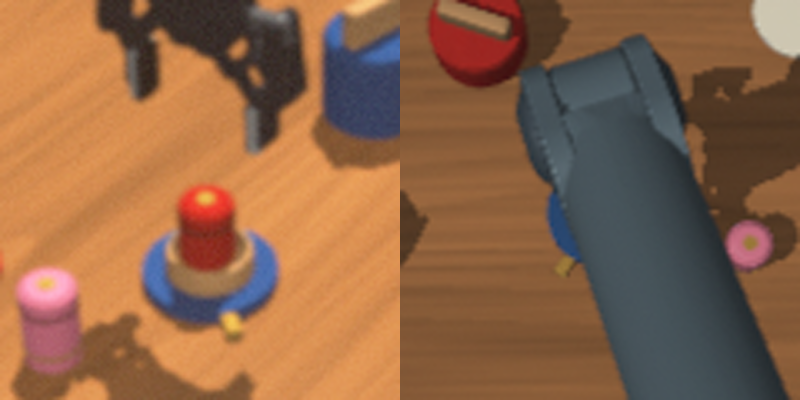

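The scene crop shows the open fingers centred above the red inner (crop 205,200). Descending.

```bash
python3 -m jog '[{"grip":1,"x":0.018,"y":0.001,"z":0,"rx":0,"ry":0,"rz":0},{"grip":1,"x":0.036,"y":0.001,"z":0,"rx":0,"ry":0,"rz":0},{"grip":1,"x":0.054,"y":0.001,"z":0,"rx":0,"ry":0,"rz":0},{"grip":1,"x":0.072,"y":0.001,"z":0,"rx":0,"ry":0,"rz":0},{"grip":1,"x":0.085,"y":0.001,"z":0,"rx":0,"ry":0,"rz":0}]' 40; python3 go.py .4933 .0205 .034 0
python3 - <<'E'
from h import *; from plant import capture
T=[]
for n in("scene",):
    p=capture(n); u,v=proj(p,np.array([.4933,.0205,.07])).astype(int)
    T.append(cv2.resize(p["image"][v-50:v+50,u-50:u+50],(600,600),interpolation=cv2.INTER_CUBIC))
cv2.imwrite("pics/a2.png",np.hstack(T))
E
```

```text
time_s: 3.7
ee_pos: [0.4937, 0.0194, 0.0343]
eef_rot: [0.498, 0.501, -0.499, 0.502]
ft_force: [0.1, -0.5, 0.1]
grip_width: 0.0855
t 3.7 p [0.4937 0.0194 0.0343] jawyaw 0.3 down [ 0.    -0.002 -1.   ] q7 -0.38 w 0.0855 F [ 0.1 -0.5  0.1]
tool shift x y z [ 0.0003 -0.0004 -0.0011] turn [ 0.035  0.011 -0.002] q [ 0.32  0.43 -0.5   2.08  0.31  0.7  -0.38]
```

View pics/a2.png

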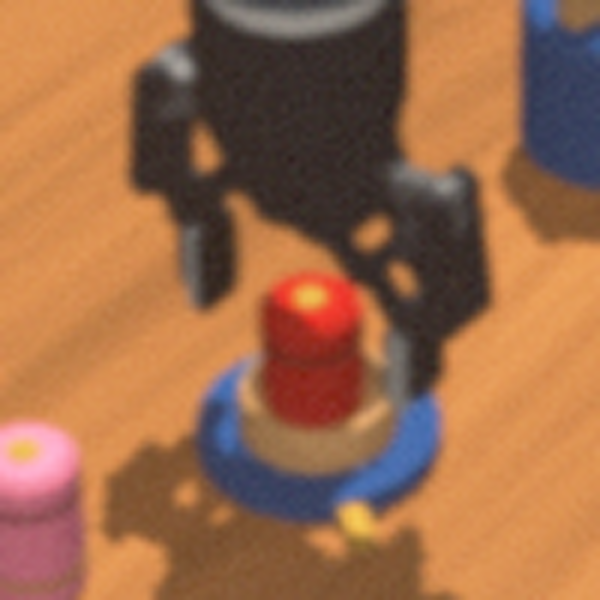

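```bash
python3 -m jog '[{"grip":0.5,"x":0,"y":0,"z":0,"rx":0,"ry":0,"rz":0},{"grip":0.5,"x":0,"y":0,"z":0,"rx":0,"ry":0,"rz":0},{"grip":0.3,"x":0,"y":0,"z":0,"rx":0,"ry":0,"rz":0},{"grip":0.3,"x":0,"y":0,"z":0,"rx":0,"ry":0,"rz":0},{"grip":0.3,"x":0,"y":0,"z":0,"rx":0,"ry":0,"rz":0}]' 40; python3 go.py .4933 .0205 .034
python3 - <<'E'
from h import *; from plant import capture
p=capture("scene"); u,v=proj(p,np.array([.4933,.0205,.07])).astype(int)
cv2.imwrite("pics/a3.png",cv2.resize(p["image"][v-50:v+50,u-50:u+50],(600,600),interpolation=cv2.INTER_CUBIC))
E
```

```text
time_s: 4.38
ee_pos: [0.4933, 0.0194, 0.0339]
eef_rot: [0.498, 0.501, -0.499, 0.502]
ft_force: [-1.3, 0.2, 5.3]
grip_width: 0.037
t 4.38 p [0.4933 0.0194 0.0339] jawyaw 0.3 down [-0.001 -0.002 -1.   ] q7 -0.38 w 0.037 F [-1.3  0.2  5.3]
tool shift x y z [-0.0001 -0.     -0.0011] turn [0.    0.01  0.003] q [ 0.32  0.43 -0.5   2.08  0.31  0.7  -0.38]
```

View pics/a3.png

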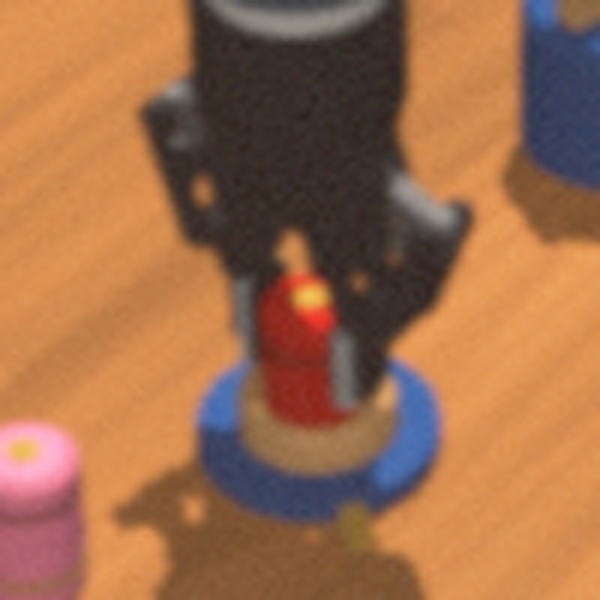

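The fingers hold the red inner (crop 300,350) above the collar. Lifting.

```bash
python3 -m jog '[{"grip":0.3,"x":-0.01,"y":0,"z":0,"rx":0,"ry":0,"rz":0},{"grip":0.3,"x":-0.03,"y":0,"z":0,"rx":0,"ry":0,"rz":0},{"grip":0.3,"x":-0.05,"y":0,"z":0,"rx":0,"ry":0,"rz":0},{"grip":0.3,"x":-0.07,"y":0,"z":0,"rx":0,"ry":0,"rz":0},{"grip":0.3,"x":-0.08,"y":0,"z":0,"rx":0,"ry":0,"rz":0}]' 40; python3 go.py .664 -.151 .10 -13
```

```text
time_s: 5.05
ee_pos: [0.4939, 0.0195, 0.1151]
eef_rot: [0.498, 0.501, -0.499, 0.502]
ft_force: [0.4, 0.3, -1.4]
grip_width: 0.0372
t 5.05 p [0.4939 0.0195 0.1151] jawyaw 0.3 down [ 0.001 -0.002 -1.   ] q7 -0.29 w 0.0372 F [ 0.4  0.3 -1.4]
tool shift x y z [0.0157 0.1691 0.1715] turn [ 1.334  0.011 -0.008] q [ 0.38  0.29 -0.56  2.04  0.2   0.86 -0.29]
```

```bash
python3 -m jog '[{"grip":0.3,"x":0,"y":0.03,"z":0.03,"rx":0,"ry":0,"rz":0},{"grip":0.3,"x":0,"y":0.07,"z":0.07,"rx":0,"ry":0,"rz":0},{"grip":0.3,"x":0,"y":0.11,"z":0.11,"rx":0,"ry":0,"rz":0},{"grip":0.3,"x":0.01,"y":0.15,"z":0.15,"rx":0,"ry":0,"rz":0},{"grip":0.3,"x":0.015,"y":0.169,"z":0.171,"rx":0,"ry":0,"rz":0}]' 40; python3 go.py .664 -.151 .06; python3 -m jog '[{"grip":0.3,"x":0.01,"y":0,"z":0,"rx":0,"ry":0,"rz":0},{"grip":0.3,"x":0.02,"y":0,"z":0,"rx":0,"ry":0,"rz":0},{"grip":0.3,"x":0.03,"y":0,"z":0,"rx":0,"ry":0,"rz":0},{"grip":0.3,"x":0.04,"y":0,"z":0,"rx":0,"ry":0,"rz":0},{"grip":0.3,"x":0.04,"y":0,"z":0,"rx":0,"ry":0,"rz":0}]' 40; python3 go.py .664 -.151 .0285
```

```text
time_s: 5.68
ee_pos: [0.6648, -0.1547, 0.0993]
eef_rot: [0.499, 0.499, -0.5, 0.501]
ft_force: [0.2, 0.4, -0.8]
grip_width: 0.0369
t 5.67 p [ 0.6648 -0.1547  0.0993] jawyaw 0.1 down [ 0.001 -0.003 -1.   ] q7 -0.04 w 0.0369 F [ 0.2  0.4 -0.8]
tool shift x y z [ 0.0393 -0.0008 -0.0039] turn [-0.     0.02  -0.003] q [ 0.48  0.61 -0.43  1.59  0.29  1.   -0.04]
time_s: 6.3
ee_pos: [0.6635, -0.154, 0.0581]
eef_rot: [0.498, 0.501, -0.5, 0.501]
ft_force: [-0.4, -0.8, -1.0]
grip_width: 0.0365
t 6.3 p [ 0.6635 -0.154   0.0581] jawyaw 0.2 down [-0.002 -0.003 -1.   ] q7 -0.05 w 0.0365 F [-0.4 -0.8 -1. ]
tool shift x y z [ 0.0296  0.0005 -0.003 ] turn [0.    0.016 0.012] q [ 0.47  0.66 -0.42  1.61  0.32  0.94 -0.05]
```

```bash
python3 -m jog '[{"grip":0.3,"x":0.01,"y":0,"z":-0.002,"rx":0,"ry":0,"rz":0},{"grip":0.3,"x":0.018,"y":0,"z":-0.003,"rx":0,"ry":0,"rz":0},{"grip":0.3,"x":0.025,"y":0,"z":-0.003,"rx":0,"ry":0,"rz":0},{"grip":0.3,"x":0.0295,"y":0,"z":-0.003,"rx":0,"ry":0,"rz":0},{"grip":0.3,"x":0.0295,"y":0,"z":-0.003,"rx":0,"ry":0,"rz":0}]' 40; python3 go.py .664 -.151 .028
python3 - <<'E'
from h import *; from plant import capture
p=capture("scene"); u,v=proj(p,np.array([.664,-.151,.04])).astype(int)
cv2.imwrite("pics/a4.png",cv2.resize(p["image"][v-50:v+50,u-50:u+50],(600,600),interpolation=cv2.INTER_CUBIC))
E
```

```text
time_s: 6.92
ee_pos: [0.6637, -0.1511, 0.0285]
eef_rot: [0.498, 0.5, -0.5, 0.501]
ft_force: [-0.6, 0.2, 0.1]
grip_width: 0.0367
t 6.92 p [ 0.6637 -0.1511  0.0285] jawyaw 0.2 down [-0.002 -0.003 -1.   ] q7 -0.07 w 0.0367 F [-0.6  0.2  0.1]
tool shift x y z [ 0.0005  0.0003 -0.0001] turn [0.    0.016 0.01 ] q [ 0.46  0.7  -0.4   1.62  0.34  0.89 -0.07]
```

View pics/a4.png

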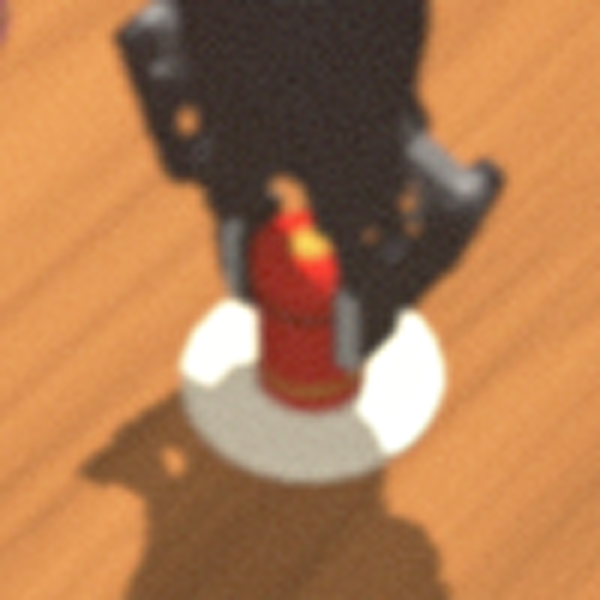

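The canister stands mid-tile (crop 310,390). Releasing and retreating up.

```bash
python3 -m jog '[{"grip":0.6,"x":0.0005,"y":0,"z":0,"rx":0,"ry":0,"rz":0},{"grip":0.9,"x":0.0005,"y":0,"z":0,"rx":0,"ry":0,"rz":0},{"grip":1,"x":0.0005,"y":0,"z":0,"rx":0,"ry":0,"rz":0},{"grip":1,"x":0,"y":0,"z":0,"rx":0,"ry":0,"rz":0},{"grip":1,"x":-0.01,"y":0,"z":0,"rx":0,"ry":0,"rz":0}]' 40; python3 -m jog '[{"grip":1,"x":-0.02,"y":0,"z":0,"rx":0,"ry":0,"rz":0},{"grip":1,"x":-0.04,"y":0,"z":0,"rx":0,"ry":0,"rz":0},{"grip":1,"x":-0.06,"y":0,"z":0,"rx":0,"ry":0,"rz":0},{"grip":1,"x":-0.08,"y":0,"z":0,"rx":0,"ry":0,"rz":0},{"grip":1,"x":-0.1,"y":0,"z":0,"rx":0,"ry":0,"rz":0}]' 40; python3 go.py .466 -.2095 .13 -24
```

```text
time_s: 7.6
ee_pos: [0.6627, -0.1511, 0.038]
eef_rot: [0.498, 0.501, -0.501, 0.5]
ft_force: [-0.3, -0.2, 0.3]
grip_width: 0.0857
time_s: 8.22
ee_pos: [0.6633, -0.1508, 0.1397]
eef_rot: [0.498, 0.501, -0.501, 0.501]
ft_force: [0.2, 0.5, 0.4]
grip_width: 0.0855
t 8.22 p [ 0.6633 -0.1508  0.1397] jawyaw 0.2 down [-0.003 -0.003 -1.   ] q7 -0.03 w 0.0855 F [0.2 0.5 0.4]
tool shift x y z [ 0.0105 -0.1974  0.058 ] turn [2.417 0.019 0.014] q [ 0.49  0.57 -0.45  1.57  0.27  1.07 -0.03]
```

```bash
python3 -m jog '[{"grip":1,"x":0,"y":-0.04,"z":0.012,"rx":0,"ry":0.01,"rz":0.01},{"grip":1,"x":0,"y":-0.08,"z":0.024,"rx":0,"ry":0.02,"rz":0.01},{"grip":1,"x":0,"y":-0.12,"z":0.036,"rx":0,"ry":0.02,"rz":0.01},{"grip":1,"x":0.005,"y":-0.17,"z":0.05,"rx":0,"ry":0.02,"rz":0.01},{"grip":1,"x":0.01,"y":-0.197,"z":0.058,"rx":0,"ry":0.02,"rz":0.01}]' 40; python3 go.py .4655 -.2100 .034 
python3 - <<'E'
from h import *; from plant import capture
p=capture("scene"); u,v=proj(p,np.array([.4655,-.21,.07])).astype(int)
cv2.imwrite("pics/a5.png",cv2.resize(p["image"][v-50:v+50,u-50:u+50],(600,600),interpolation=cv2.INTER_CUBIC))
P=comp(p,masks(p)["red"],(.664,-.151),.064,.03); print(P.mean(0))
cv2.imwrite("pics/a5b.png",p["image"])
E
```

```text
time_s: 8.85
ee_pos: [0.4635, -0.2107, 0.1308]
eef_rot: [0.499, 0.501, -0.501, 0.499]
ft_force: [-0.4, -0.4, -0.1]
grip_width: 0.0853
t 8.85 p [ 0.4635 -0.2107  0.1308] jawyaw 0.0 down [-0.003 -0.    -1.   ] q7 0.21 w 0.0853 F [-0.4 -0.4 -0.1]
tool shift x y z [ 0.0968  0.0023 -0.0007] turn [0.    0.001 0.018] q [ 0.76  0.28 -0.47  2.    0.16  0.9   0.21]
[ 0.66963787 -0.15434703]
```

View pics/a5.png

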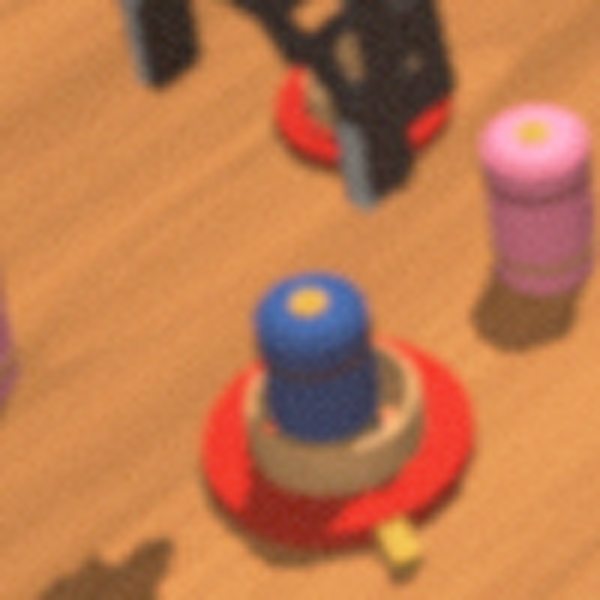

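View pics/a5b.png

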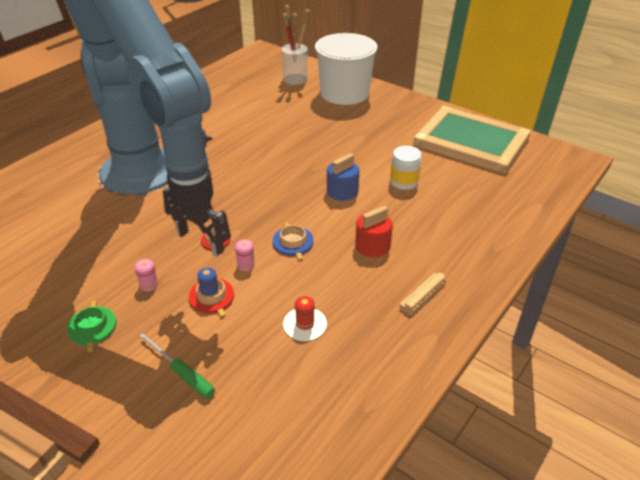

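The red inner stands on the tile at (305,312); the open jaws are over the blue inner (207,280). Descending in x/y alignment.

```bash
python3 -m jog '[{"grip":1,"x":0.02,"y":0.001,"z":0,"rx":0,"ry":0,"rz":0.02},{"grip":1,"x":0.04,"y":0.002,"z":0,"rx":0,"ry":0,"rz":0.02},{"grip":1,"x":0.06,"y":0.002,"z":0,"rx":0,"ry":0,"rz":0.02},{"grip":1,"x":0.08,"y":0.002,"z":0,"rx":0,"ry":0,"rz":0.02},{"grip":1,"x":0.097,"y":0.002,"z":0,"rx":0,"ry":0,"rz":0.02}]' 40; python3 go.py .4655 -.2100 .034; python3 -m jog '[{"grip":0.5,"x":0,"y":0,"z":0,"rx":0,"ry":0,"rz":0},{"grip":0.5,"x":0,"y":0,"z":0,"rx":0,"ry":0,"rz":0},{"grip":0.3,"x":0,"y":0,"z":0,"rx":0,"ry":0,"rz":0},{"grip":0.3,"x":0,"y":0,"z":0,"rx":0,"ry":0,"rz":0},{"grip":0.3,"x":0,"y":0,"z":0,"rx":0,"ry":0,"rz":0}]' 40; python3 go.py .4655 -.2100 .034 
python3 - <<'E'
from h import *; from plant import capture
p=capture("scene"); u,v=proj(p,np.array([.4655,-.21,.07])).astype(int)
cv2.imwrite("pics/a6.png",cv2.resize(p["image"][v-50:v+50,u-50:u+50],(600,600),interpolation=cv2.INTER_CUBIC))
E
```

```text
time_s: 9.52
ee_pos: [0.4611, -0.212, 0.0323]
eef_rot: [-0.499, -0.501, 0.502, -0.499]
ft_force: [0.4, 0.4, 0.3]
grip_width: 0.0855
t 9.53 p [ 0.4611 -0.212   0.0323] jawyaw -0.1 down [-0.005 -0.001 -1.   ] q7 0.12 w 0.0855 F [0.4 0.4 0.3]
tool shift x y z [-0.0017  0.0044 -0.002 ] turn [0.    0.003 0.028] q [ 0.71  0.44 -0.42  2.05  0.27  0.71  0.12]
time_s: 10.15
ee_pos: [0.4626, -0.2124, 0.0336]
eef_rot: [-0.499, -0.5, 0.501, -0.5]
ft_force: [0.5, 0.3, 5.9]
grip_width: 0.0369
t 10.15 p [ 0.4626 -0.2124  0.0336] jawyaw -0.1 down [-0.002 -0.002 -1.   ] q7 0.12 w 0.0369 F [0.5 0.3 5.9]
tool shift x y z [-0.0005  0.0029 -0.0024] turn [0.    0.01  0.012] q [ 0.71  0.44 -0.42  2.05  0.27  0.71  0.12]
```

View pics/a6.png

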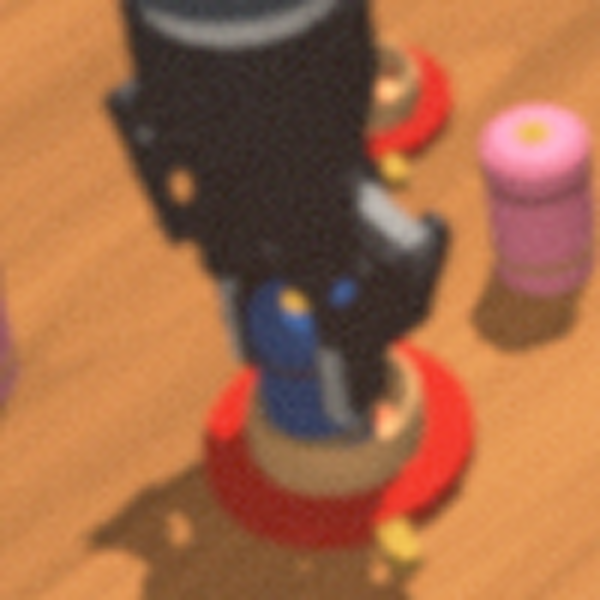

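Held (crop 300,350). Lift, then carry high over the pink canister to the blue base.

```bash
python3 -m jog '[{"grip":0.3,"x":-0.01,"y":0,"z":0,"rx":0,"ry":0,"rz":0},{"grip":0.3,"x":-0.03,"y":0,"z":0,"rx":0,"ry":0,"rz":0},{"grip":0.3,"x":-0.055,"y":0,"z":0,"rx":0,"ry":0,"rz":0},{"grip":0.3,"x":-0.08,"y":0,"z":0,"rx":0,"ry":0,"rz":0},{"grip":0.3,"x":-0.1,"y":0,"z":0,"rx":0,"ry":0,"rz":0}]' 40; python3 go.py .4935 .0185 .134 0; python3 -m jog '[{"grip":0.3,"x":0,"y":0.006,"z":-0.045,"rx":0,"ry":0,"rz":0},{"grip":0.3,"x":0,"y":0.012,"z":-0.095,"rx":0,"ry":0,"rz":0},{"grip":0.3,"x":0,"y":0.018,"z":-0.145,"rx":0,"ry":0,"rz":0},{"grip":0.3,"x":0,"y":0.025,"z":-0.2,"rx":0,"ry":0,"rz":0},{"grip":0.3,"x":0,"y":0.031,"z":-0.231,"rx":0,"ry":0,"rz":0}]' 40; python3 go.py .4935 .0185 .07 0
```

```text
time_s: 10.82
ee_pos: [0.4622, -0.2121, 0.1345]
eef_rot: [-0.499, -0.5, 0.502, -0.499]
ft_force: [0.4, -0.9, -1.3]
grip_width: 0.0365
t 10.82 p [ 0.4622 -0.2121  0.1345] jawyaw -0.1 down [-0.003 -0.002 -1.   ] q7 0.21 w 0.0365 F [ 0.4 -0.9 -1.3]
tool shift x y z [ 0.      0.031  -0.2307] turn [-0.009  0.01   0.016] q [ 0.77  0.27 -0.47  2.    0.16  0.91  0.21]
time_s: 11.45
ee_pos: [0.4926, 0.0222, 0.1342]
eef_rot: [0.498, 0.501, -0.501, 0.5]
ft_force: [0.2, -1.3, -0.8]
grip_width: 0.0368
t 11.45 p [0.4926 0.0222 0.1342] jawyaw 0.1 down [-0.004 -0.001 -1.   ] q7 -0.29 w 0.0368 F [ 0.2 -1.3 -0.8]
tool shift x y z [0.0642 0.0011 0.0036] turn [0.014 0.007 0.021] q [ 0.43  0.27 -0.62  2.03  0.2   0.91 -0.29]
```

```bash
python3 -m jog '[{"grip":0.3,"x":0.015,"y":0.001,"z":0.003,"rx":0,"ry":0,"rz":0.02},{"grip":0.3,"x":0.03,"y":0.001,"z":0.0035,"rx":0,"ry":0,"rz":0.02},{"grip":0.3,"x":0.045,"y":0.001,"z":0.0035,"rx":0,"ry":0,"rz":0.02},{"grip":0.3,"x":0.064,"y":0.001,"z":0.0035,"rx":0,"ry":0,"rz":0.02},{"grip":0.3,"x":0.064,"y":0.001,"z":0.0035,"rx":0,"ry":0,"rz":0.02}]' 40; python3 go.py .4935 .0185 .0345 0;python3 - <<'E'
from h import *; from plant import capture
p=capture("scene"); u,v=proj(p,np.array([.4935,.0205,.05])).astype(int)
cv2.imwrite("pics/a7.png",cv2.resize(p["image"][v-50:v+50,u-50:u+50],(600,600),interpolation=cv2.INTER_CUBIC))
E
```

```text
time_s: 12.08
ee_pos: [0.4912, 0.0177, 0.0679]
eef_rot: [0.498, 0.501, -0.501, 0.499]
ft_force: [0.1, 0.2, -0.3]
grip_width: 0.037
t 12.07 p [0.4912 0.0177 0.0679] jawyaw 0.1 down [-0.005 -0.001 -1.   ] q7 -0.36 w 0.037 F [ 0.1  0.2 -0.3]
tool shift x y z [ 0.0334  0.0025 -0.0008] turn [0.008 0.007 0.03 ] q [ 0.39  0.38 -0.57  2.07  0.29  0.78 -0.36]
```

View pics/a7.png

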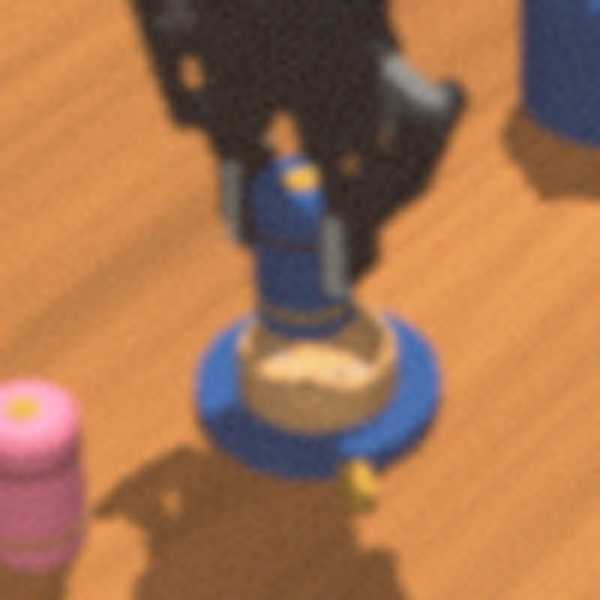

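The canister bottom is above the collar opening, about 4–6 mm left of centre in the picture. I'll correct that and lower.

```bash
python3 -m jog '[{"grip":0.3,"x":0,"y":0.004,"z":-0.002,"rx":0,"ry":0,"rz":0.03},{"grip":0.3,"x":0.01,"y":0.004,"z":-0.002,"rx":0,"ry":0,"rz":0.03},{"grip":0.3,"x":0.02,"y":0.004,"z":-0.002,"rx":0,"ry":0,"rz":0.03},{"grip":0.3,"x":0.032,"y":0.004,"z":-0.002,"rx":0,"ry":0,"rz":0.03},{"grip":0.3,"x":0.033,"y":0.004,"z":-0.002,"rx":0,"ry":0,"rz":0.03}]' 40; python3 go.py .4945 .019 .034 0;python3 - <<'E'
from h import *; from plant import capture
p=capture("scene"); u,v=proj(p,np.array([.4935,.0205,.05])).astype(int)
cv2.imwrite("pics/a8.png",cv2.resize(p["image"][v-50:v+50,u-50:u+50],(600,600),interpolation=cv2.INTER_CUBIC))
E
```

```text
time_s: 12.75
ee_pos: [0.4948, 0.02, 0.0345]
eef_rot: [0.499, 0.5, -0.5, 0.501]
ft_force: [-0.3, 0.1, -1.0]
grip_width: 0.037
t 12.75 p [0.4948 0.02   0.0345] jawyaw 0.1 down [-0.001 -0.001 -1.   ] q7 -0.41 w 0.037 F [-0.3  0.1 -1. ]
tool shift x y z [ 0.0005 -0.0003  0.001 ] turn [0.011 0.006 0.005] q [ 0.35  0.44 -0.54  2.08  0.34  0.71 -0.41]
```

View pics/a8.png

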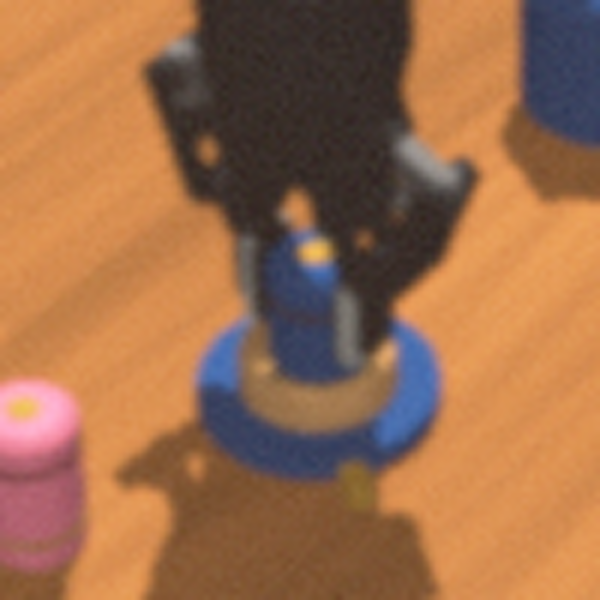

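The blue inner is in the collar (crop 315,320) just above the floor. I'll touch down, release and rise.

```bash
python3 -m jog '[{"grip":0.3,"x":0.001,"y":0,"z":0,"rx":0,"ry":0,"rz":0},{"grip":0.3,"x":0.001,"y":0,"z":0,"rx":0,"ry":0,"rz":0},{"grip":0.7,"x":0.001,"y":0,"z":0,"rx":0,"ry":0,"rz":0},{"grip":1,"x":0.001,"y":0,"z":0,"rx":0,"ry":0,"rz":0},{"grip":1,"x":0.001,"y":0,"z":0,"rx":0,"ry":0,"rz":0}]' 40; python3 -m jog '[{"grip":1,"x":-0.01,"y":0,"z":0,"rx":0,"ry":0,"rz":0},{"grip":1,"x":-0.03,"y":0,"z":0,"rx":0,"ry":0,"rz":0},{"grip":1,"x":-0.05,"y":0,"z":0,"rx":0,"ry":0,"rz":0},{"grip":1,"x":-0.08,"y":0,"z":0,"rx":0,"ry":0,"rz":0},{"grip":1,"x":-0.11,"y":0,"z":0,"rx":0,"ry":0,"rz":0}]' 40; python3 go.py .6635 -.151 .13 0;python3 - <<'E'
from h import *; from plant import capture
p=capture("scene"); u,v=proj(p,np.array([.4935,.0205,.05])).astype(int)
cv2.imwrite("pics/a9.png",cv2.resize(p["image"][v-50:v+50,u-50:u+50],(600,600),interpolation=cv2.INTER_CUBIC))
E
```

```text
time_s: 13.42
ee_pos: [0.4955, 0.0201, 0.0342]
eef_rot: [0.499, 0.5, -0.5, 0.501]
ft_force: [0.6, 0.8, -0.8]
grip_width: 0.0853
time_s: 14.05
ee_pos: [0.4954, 0.0203, 0.1457]
eef_rot: [0.499, 0.5, -0.499, 0.501]
ft_force: [0.8, -0.9, 0.3]
grip_width: 0.0856
t 14.05 p [0.4954 0.0203 0.1457] jawyaw 0.1 down [ 0.001 -0.001 -1.   ] q7 -0.28 w 0.0856 F [ 0.8 -0.9  0.3]
tool shift x y z [0.016  0.1677 0.1717] turn [ 0.012  0.006 -0.006] q [ 0.44  0.25 -0.62  2.02  0.19  0.93 -0.28]
```

View pics/a9.png

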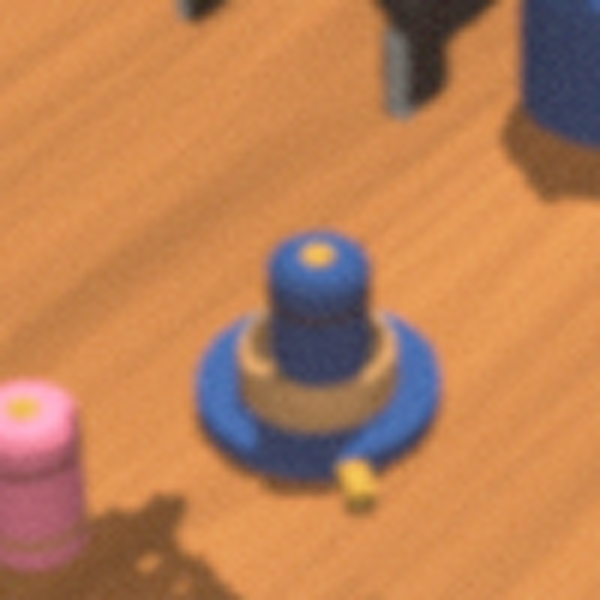

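The blue inner stands upright and well centred in the blue base (crop 318,310). Next is the red inner on the tile.

```bash
python3 -m jog '[{"grip":1,"x":0,"y":0.035,"z":0.035,"rx":0,"ry":0,"rz":0},{"grip":1,"x":0,"y":0.075,"z":0.075,"rx":0,"ry":0,"rz":0},{"grip":1,"x":0,"y":0.115,"z":0.115,"rx":0,"ry":0,"rz":0},{"grip":1,"x":0,"y":0.15,"z":0.155,"rx":0,"ry":0,"rz":0},{"grip":1,"x":0.01,"y":0.168,"z":0.172,"rx":0,"ry":0,"rz":0}]' 40; python3 go.py .6635 -.151 .028 0
python3 - <<'E'
from h import *; from plant import capture
p=capture("scene"); u,v=proj(p,np.array([.664,-.151,.06])).astype(int)
cv2.imwrite("pics/b1.png",cv2.resize(p["image"][v-50:v+50,u-50:u+50],(600,600),interpolation=cv2.INTER_CUBIC))
E
```

```text
time_s: 14.72
ee_pos: [0.6694, -0.1556, 0.1428]
eef_rot: [0.503, 0.495, -0.499, 0.503]
ft_force: [0.2, 0.0, 0.4]
grip_width: 0.0853
t 14.72 p [ 0.6694 -0.1556  0.1428] jawyaw -0.1 down [ 0.012 -0.004 -1.   ] q7 -0.04 w 0.0853 F [0.2 0.  0.4]
tool shift x y z [ 0.1147 -0.0074 -0.0051] turn [-0.015  0.022 -0.07 ] q [ 0.52  0.58 -0.49  1.56  0.3   1.06 -0.04]
```

View pics/b1.png

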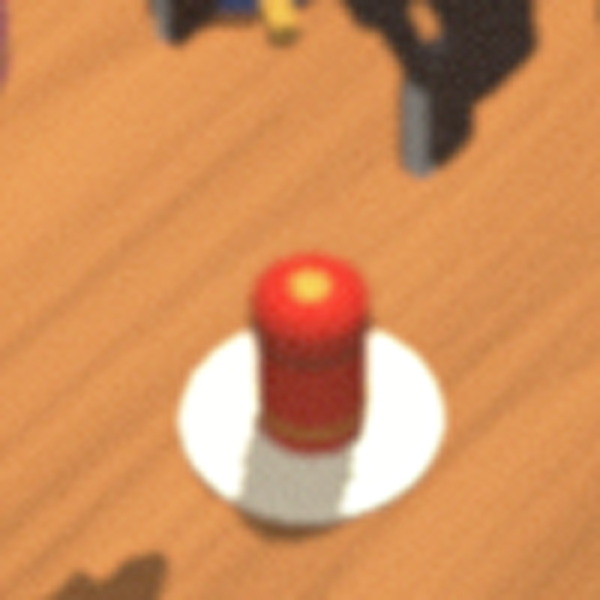

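The red inner stands mid-tile. Still settling from the move; go down and correct alignment on the way.

```bash
python3 -m jog '[{"grip":1,"x":0.015,"y":-0.007,"z":-0.005,"rx":0,"ry":0.02,"rz":-0.07},{"grip":1,"x":0.025,"y":-0.007,"z":-0.005,"rx":0,"ry":0.02,"rz":-0.07},{"grip":1,"x":0.035,"y":-0.007,"z":-0.005,"rx":0,"ry":0.02,"rz":-0.07},{"grip":1,"x":0.045,"y":-0.007,"z":-0.005,"rx":0,"ry":0.02,"rz":-0.07},{"grip":1,"x":0.055,"y":-0.007,"z":-0.005,"rx":0,"ry":0.02,"rz":-0.07}]' 40; python3 go.py .6635 -.151 .028 0; python3 -m jog '[{"grip":1,"x":0.015,"y":0,"z":0,"rx":0,"ry":0,"rz":0},{"grip":1,"x":0.03,"y":0,"z":0,"rx":0,"ry":0,"rz":0},{"grip":1,"x":0.045,"y":0,"z":0,"rx":0,"ry":0,"rz":0},{"grip":1,"x":0.057,"y":0,"z":0,"rx":0,"ry":0,"rz":0},{"grip":1,"x":0.057,"y":0,"z":0,"rx":0,"ry":0,"rz":0}]' 40; python3 go.py .6635 -.151 .028 0
```

```text
time_s: 15.4
ee_pos: [0.6632, -0.1522, 0.0849]
eef_rot: [-0.5, -0.499, 0.501, -0.499]
ft_force: [-0.1, 0.4, 0.6]
grip_width: 0.0853
t 15.4 p [ 0.6632 -0.1522  0.0849] jawyaw -0.2 down [-0.001 -0.001 -1.   ] q7 -0.07 w 0.0853 F [-0.1  0.4  0.6]
tool shift x y z [ 0.0569  0.0003 -0.0012] turn [-0.02   0.004  0.005] q [ 0.51  0.64 -0.47  1.6   0.33  0.98 -0.07]
time_s: 16.02
ee_pos: [0.6619, -0.152, 0.0262]
eef_rot: [-0.5, -0.5, 0.502, -0.498]
ft_force: [0.2, 0.3, 0.0]
grip_width: 0.0853
t 16.02 p [ 0.6619 -0.152   0.0262] jawyaw -0.2 down [-0.004 -0.    -1.   ] q7 -0.1 w 0.0853 F [0.2 0.3 0. ]
tool shift x y z [-0.0019  0.0016 -0.001 ] turn [-0.02   0.     0.022] q [ 0.49  0.71 -0.44  1.62  0.37  0.9  -0.1 ]
```

```bash
python3 -m jog '[{"grip":0.6,"x":-0.003,"y":0.002,"z":-0.001,"rx":0,"ry":0,"rz":0.02},{"grip":0.5,"x":-0.003,"y":0.002,"z":-0.001,"rx":0,"ry":0,"rz":0.02},{"grip":0.3,"x":-0.003,"y":0.002,"z":-0.001,"rx":0,"ry":0,"rz":0.02},{"grip":0.3,"x":-0.003,"y":0.002,"z":-0.001,"rx":0,"ry":0,"rz":0.02},{"grip":0.3,"x":-0.003,"y":0.002,"z":-0.001,"rx":0,"ry":0,"rz":0.02}]' 40;python3 go.py .6635 -.151 .028 0;  python3 -m jog '[{"grip":0.3,"x":-0.01,"y":0,"z":0,"rx":0,"ry":0,"rz":0},{"grip":0.3,"x":-0.03,"y":0,"z":0,"rx":0,"ry":0,"rz":0},{"grip":0.3,"x":-0.055,"y":0,"z":0,"rx":0,"ry":0,"rz":0},{"grip":0.3,"x":-0.08,"y":0,"z":0,"rx":0,"ry":0,"rz":0},{"grip":0.3,"x":-0.09,"y":0,"z":0,"rx":0,"ry":0,"rz":0}]' 40; python3 go.py .468 -.2095 .12 0
```

```text
time_s: 16.65
ee_pos: [0.6648, -0.1511, 0.0303]
eef_rot: [0.501, 0.499, -0.501, 0.5]
ft_force: [-0.5, 0.9, 5.1]
grip_width: 0.0368
t 16.65 p [ 0.6648 -0.1511  0.0303] jawyaw -0.2 down [ 0.001 -0.    -1.   ] q7 -0.1 w 0.0368 F [-0.5  0.9  5.1]
tool shift x y z [ 0.0023 -0.0013 -0.0001] turn [-0.02   0.002 -0.009] q [ 0.49  0.71 -0.45  1.62  0.37  0.9  -0.1 ]
time_s: 17.27
ee_pos: [0.6662, -0.1512, 0.1234]
eef_rot: [0.502, 0.497, -0.5, 0.501]
ft_force: [-0.7, 0.6, -1.2]
grip_width: 0.0368
t 17.27 p [ 0.6662 -0.1512  0.1234] jawyaw -0.2 down [ 0.006 -0.001 -1.   ] q7 -0.06 w 0.0368 F [-0.7  0.6 -1.2]
tool shift x y z [ 0.0023 -0.198   0.059 ] turn [-0.02   0.007 -0.033] q [ 0.52  0.6  -0.49  1.58  0.31  1.04 -0.06]
```

```bash
python3 -m jog '[{"grip":0.3,"x":0,"y":-0.035,"z":0.012,"rx":0,"ry":0.01,"rz":-0.03},{"grip":0.3,"x":0,"y":-0.08,"z":0.024,"rx":0,"ry":0.01,"rz":-0.03},{"grip":0.3,"x":0,"y":-0.125,"z":0.036,"rx":0,"ry":0.01,"rz":-0.03},{"grip":0.3,"x":0,"y":-0.17,"z":0.05,"rx":0,"ry":0.01,"rz":-0.03},{"grip":0.3,"x":0.002,"y":-0.197,"z":0.058,"rx":0,"ry":0.01,"rz":-0.03}]' 40; python3 go.py .469 -.2085 .07 0; python3 -m jog '[{"grip":0.3,"x":0.015,"y":0,"z":0,"rx":0,"ry":0,"rz":0},{"grip":0.3,"x":0.03,"y":0,"z":0,"rx":0,"ry":0,"rz":0},{"grip":0.3,"x":0.04,"y":0,"z":0,"rx":0,"ry":0,"rz":0},{"grip":0.3,"x":0.05,"y":0,"z":0,"rx":0,"ry":0,"rz":0},{"grip":0.3,"x":0.05,"y":0,"z":0,"rx":0,"ry":0,"rz":0}]' 40; python3 go.py .469 -.2085 .037 0
python3 - <<'E'
from h import *; from plant import capture
p=capture("scene"); u,v=proj(p,np.array([.468,-.2095,.05])).astype(int)
cv2.imwrite("pics/b2.png",cv2.resize(p["image"][v-50:v+50,u-50:u+50],(600,600),interpolation=cv2.INTER_CUBIC))
E
```

```text
time_s: 17.9
ee_pos: [0.4658, -0.2095, 0.1199]
eef_rot: [-0.501, -0.499, 0.502, -0.498]
ft_force: [0.0, 0.2, 0.0]
grip_width: 0.0368
t 17.9 p [ 0.4658 -0.2095  0.1199] jawyaw -0.3 down [-0.002 -0.    -1.   ] q7 0.17 w 0.0368 F [0.  0.2 0. ]
tool shift x y z [ 0.0499  0.0033 -0.0011] turn [-0.031  0.001  0.012] q [ 0.8   0.31 -0.52  2.    0.2   0.88  0.17]
time_s: 18.52
ee_pos: [0.4655, -0.2087, 0.0687]
eef_rot: [-0.501, -0.5, 0.502, -0.498]
ft_force: [-0.3, 1.0, -0.8]
grip_width: 0.0371
t 18.52 p [ 0.4655 -0.2087  0.0687] jawyaw -0.3 down [-0.004  0.001 -1.   ] q7 0.12 w 0.0371 F [-0.3  1.  -0.8]
tool shift x y z [ 0.0317  0.0037 -0.0001] turn [-0.025 -0.008  0.022] q [ 0.77  0.39 -0.49  2.03  0.26  0.79  0.12]
```

View pics/b2.png

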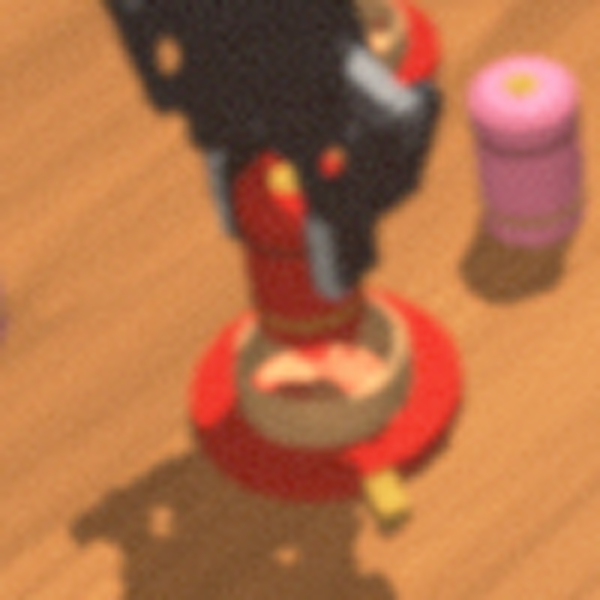

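```bash
python3 -m jog '[{"grip":0.3,"x":0,"y":0.0045,"z":0,"rx":0,"ry":0,"rz":0.02},{"grip":0.3,"x":0.01,"y":0.0045,"z":0,"rx":0,"ry":0,"rz":0.02},{"grip":0.3,"x":0.02,"y":0.0045,"z":0,"rx":0,"ry":0,"rz":0.02},{"grip":0.3,"x":0.031,"y":0.0045,"z":0,"rx":0,"ry":0,"rz":0.02},{"grip":0.3,"x":0.032,"y":0.0045,"z":0,"rx":0,"ry":0,"rz":0.02}]' 40; python3 go.py .469 -.2085 .0363 0
python3 - <<'E'
from h import *; from plant import capture
p=capture("scene"); u,v=proj(p,np.array([.468,-.2095,.05])).astype(int)
cv2.imwrite("pics/b3.png",cv2.resize(p["image"][v-50:v+50,u-50:u+50],(600,600),interpolation=cv2.INTER_CUBIC))
E
```

```text
time_s: 19.2
ee_pos: [0.4697, -0.2088, 0.0363]
eef_rot: [0.501, 0.499, -0.501, 0.498]
ft_force: [0.6, -0.3, -1.2]
grip_width: 0.0371
t 19.2 p [ 0.4697 -0.2088  0.0363] jawyaw -0.3 down [-0.001  0.002 -1.   ] q7 0.09 w 0.0371 F [ 0.6 -0.3 -1.2]
tool shift x y z [ 0.     -0.0007 -0.0002] turn [-0.027 -0.009  0.004] q [ 0.75  0.45 -0.47  2.04  0.3   0.72  0.09]
```

View pics/b3.png

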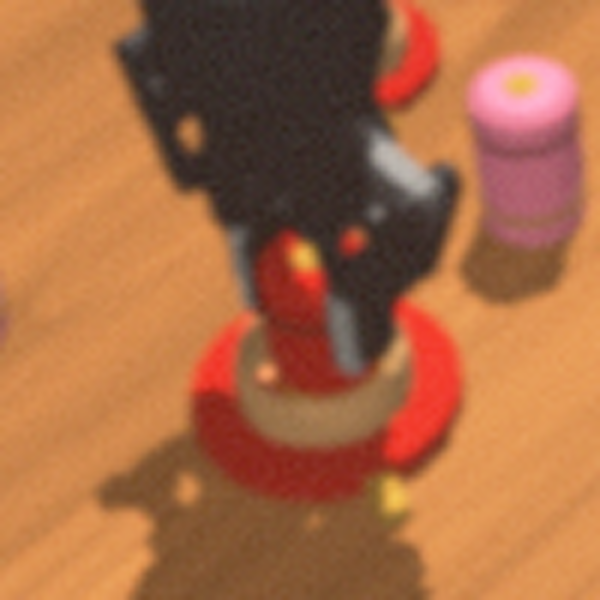

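The red inner is centred in the red base's collar. Touch down, release, rise.

```bash
python3 -m jog '[{"grip":0.3,"x":0.0012,"y":0,"z":0,"rx":0,"ry":0,"rz":0},{"grip":0.3,"x":0.0012,"y":0,"z":0,"rx":0,"ry":0,"rz":0},{"grip":0.7,"x":0.0012,"y":0,"z":0,"rx":0,"ry":0,"rz":0},{"grip":1,"x":0.001,"y":0,"z":0,"rx":0,"ry":0,"rz":0},{"grip":1,"x":0.001,"y":0,"z":0,"rx":0,"ry":0,"rz":0}]' 40; python3 -m jog '[{"grip":1,"x":-0.01,"y":0,"z":0,"rx":0,"ry":0,"rz":0},{"grip":1,"x":-0.04,"y":0,"z":0,"rx":0,"ry":0,"rz":0},{"grip":1,"x":-0.08,"y":0,"z":0,"rx":0,"ry":0,"rz":0},{"grip":1,"x":-0.12,"y":0,"z":0,"rx":0,"ry":0,"rz":0},{"grip":1,"x":-0.15,"y":0,"z":0,"rx":0,"ry":0,"rz":0}]' 40; python3 go.py .640 .1215 .18 -20
python3 - <<'E'
from h import *; from plant import capture
p=capture("scene"); u,v=proj(p,np.array([.468,-.2095,.05])).astype(int)
cv2.imwrite("pics/b4.png",cv2.resize(p["image"][v-50:v+50,u-50:u+50],(600,600),interpolation=cv2.INTER_CUBIC))
E
```

```text
time_s: 19.88
ee_pos: [0.4697, -0.2088, 0.0355]
eef_rot: [0.501, 0.499, -0.501, 0.498]
ft_force: [0.6, 0.3, 0.4]
grip_width: 0.0852
time_s: 20.5
ee_pos: [0.4705, -0.2091, 0.1881]
eef_rot: [0.502, 0.498, -0.501, 0.499]
ft_force: [-0.9, -0.1, -0.2]
grip_width: 0.0851
t 20.5 p [ 0.4705 -0.2091  0.1881] jawyaw -0.3 down [ 0.002  0.    -1.   ] q7 0.22 w 0.0851 F [-0.9 -0.1 -0.2]
tool shift x y z [ 0.0085  0.168  -0.3313] turn [ 1.975 -0.003 -0.011] q [ 0.84  0.22 -0.55  1.94  0.13  1.02  0.22]
```

View pics/b4.png

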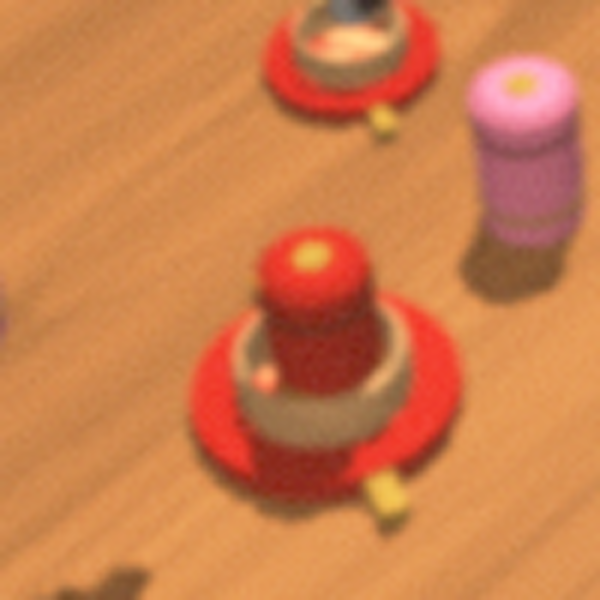

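The red inner is upright in the red base (crop 318,310). Now the red cover, with jaw yaw −20.

```bash
python3 -m jog '[{"grip":1,"x":0,"y":0.025,"z":-0.05,"rx":0.4,"ry":0,"rz":0},{"grip":1,"x":0,"y":0.05,"z":-0.1,"rx":0.8,"ry":0,"rz":0},{"grip":1,"x":0,"y":0.075,"z":-0.15,"rx":1.2,"ry":0,"rz":0},{"grip":1,"x":0,"y":0.1,"z":-0.2,"rx":1.6,"ry":0,"rz":0},{"grip":1,"x":0,"y":0.125,"z":-0.25,"rx":1.97,"ry":0,"rz":0}]' 40; python3 go.py .640 .122 .17 -20
```

```text
time_s: 21.18
ee_pos: [0.6, 0.0408, 0.1927]
eef_rot: [0.581, 0.402, -0.578, 0.408]
ft_force: [1.3, -0.3, -0.9]
grip_width: 0.0853
t 21.18 p [0.6    0.0408 0.1927] jawyaw -20.1 down [ 0.009 -0.003 -1.   ] q7 -0.69 w 0.0853 F [ 1.3 -0.3 -0.9]
tool shift x y z [ 0.0228  0.0095 -0.09  ] turn [-0.01   0.002 -0.053] q [ 0.36  0.39 -0.61  1.74  0.26  1.08 -0.69]
```

```bash
python3 -m jog '[{"grip":1,"x":0,"y":0.003,"z":-0.025,"rx":0,"ry":0,"rz":-0.05},{"grip":1,"x":0.005,"y":0.005,"z":-0.05,"rx":0,"ry":0,"rz":-0.05},{"grip":1,"x":0.015,"y":0.008,"z":-0.08,"rx":0,"ry":0,"rz":-0.05},{"grip":1,"x":0.022,"y":0.0095,"z":-0.09,"rx":0,"ry":0,"rz":-0.05},{"grip":1,"x":0.022,"y":0.0095,"z":-0.09,"rx":0,"ry":0,"rz":-0.05}]' 40; python3 go.py .640 .122 .12 -20
python3 - <<'E'
from h import *; from plant import capture
p=capture("scene"); u,v=proj(p,np.array([.64,.122,.11])).astype(int)
cv2.imwrite("pics/b5.png",cv2.resize(p["image"][v-50:v+50,u-50:u+50],(600,600),interpolation=cv2.INTER_CUBIC))
E
```

```text
time_s: 21.8
ee_pos: [0.6393, 0.1221, 0.17]
eef_rot: [-0.579, -0.405, 0.58, -0.405]
ft_force: [-0.4, 0.5, 0.3]
grip_width: 0.0856
t 21.8 p [0.6393 0.1221 0.17  ] jawyaw -20.0 down [-0.002 -0.001 -1.   ] q7 -0.83 w 0.0856 F [-0.4  0.5  0.3]
tool shift x y z [ 0.05    0.0008 -0.0002] turn [-0.003  0.008  0.006] q [ 0.2   0.52 -0.6   1.62  0.32  1.1  -0.83]
```

View pics/b5.png

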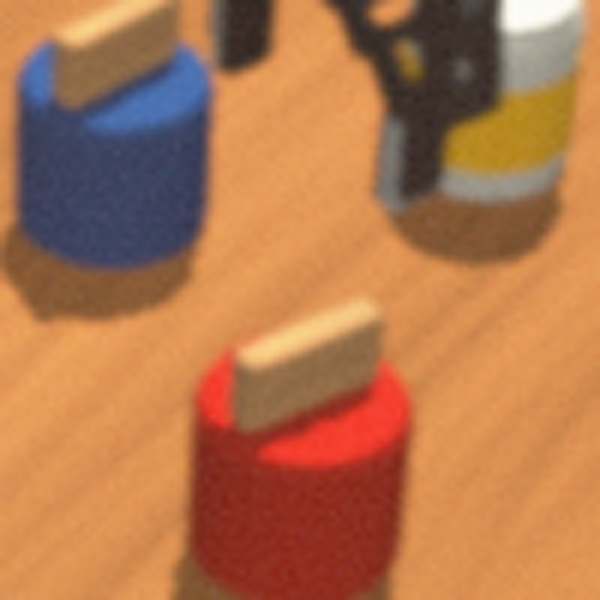

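```bash
python3 -m jog '[{"grip":0.8,"x":0.02,"y":0.001,"z":0,"rx":0,"ry":0,"rz":0},{"grip":0.7,"x":0.04,"y":0.001,"z":0,"rx":0,"ry":0,"rz":0},{"grip":0.6,"x":0.06,"y":0.001,"z":0,"rx":0,"ry":0,"rz":0},{"grip":0.6,"x":0.08,"y":0.001,"z":0,"rx":0,"ry":0,"rz":0},{"grip":0.6,"x":0.094,"y":0.001,"z":0,"rx":0,"ry":0,"rz":0}]' 40; python3 go.py .640 .122 .0755 -20
python3 - <<'E'
from h import *; from plant import capture
p=capture("scene"); u,v=proj(p,np.array([.64,.122,.09])).astype(int)
cv2.imwrite("pics/b6.png",cv2.resize(p["image"][v-50:v+50,u-50:u+50],(600,600),interpolation=cv2.INTER_CUBIC))
E
```

```text
time_s: 22.48
ee_pos: [0.6395, 0.1202, 0.0742]
eef_rot: [-0.578, -0.405, 0.581, -0.405]
ft_force: [0.5, -0.1, 0.3]
grip_width: 0.0513
t 22.48 p [0.6395 0.1202 0.0742] jawyaw -20.1 down [-0.003 -0.002 -1.   ] q7 -0.88 w 0.0513 F [ 0.5 -0.1  0.3]
tool shift x y z [-0.0013 -0.0002 -0.0019] turn [-0.011  0.017  0.012] q [ 0.17  0.62 -0.56  1.68  0.39  0.95 -0.88]
```

View pics/b6.png

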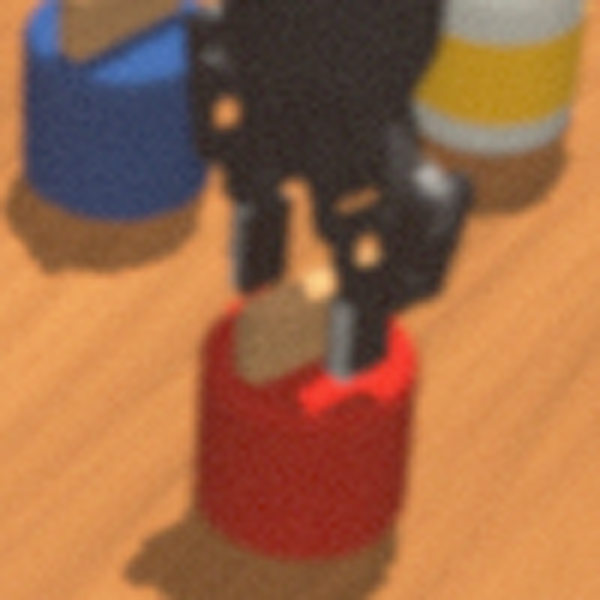

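```bash
python3 -m jog '[{"grip":0.45,"x":-0.002,"y":0,"z":-0.001,"rx":0,"ry":0,"rz":0},{"grip":0.3,"x":-0.002,"y":0,"z":-0.001,"rx":0,"ry":0,"rz":0},{"grip":0.2,"x":-0.002,"y":0,"z":-0.001,"rx":0,"ry":0,"rz":0},{"grip":0.08,"x":-0.002,"y":0,"z":-0.001,"rx":0,"ry":0,"rz":0},{"grip":0.05,"x":-0.002,"y":0,"z":-0.001,"rx":0,"ry":0,"rz":0}]' 60; python3 go.py .640 .122 .0755 -20
python3 - <<'E'
from h import *; from plant import capture
p=capture("scene"); u,v=proj(p,np.array([.64,.122,.09])).astype(int)
cv2.imwrite("pics/b7.png",cv2.resize(p["image"][v-50:v+50,u-50:u+50],(600,600),interpolation=cv2.INTER_CUBIC))
E
```

```text
time_s: 23.15
ee_pos: [0.6397, 0.121, 0.0755]
eef_rot: [-0.578, -0.405, 0.581, -0.405]
ft_force: [1.2, -0.3, 1.9]
grip_width: 0.0126
t 23.15 p [0.6397 0.121  0.0755] jawyaw -20.1 down [-0.004 -0.002 -1.   ] q7 -0.88 w 0.0126 F [ 1.2 -0.3  1.9]
tool shift x y z [ 0.    -0.    -0.001] turn [-0.012  0.018  0.015] q [ 0.17  0.62 -0.56  1.68  0.39  0.96 -0.88]
```

View pics/b7.png

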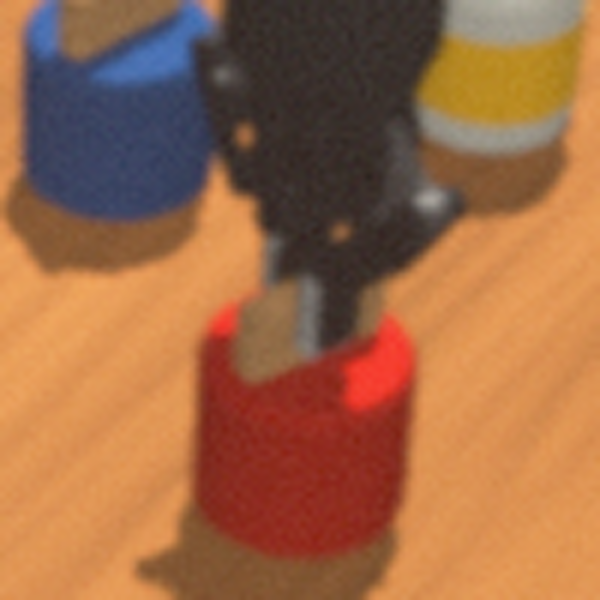

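Gripped mid-bar. Lifting 100 mm.

```bash
python3 -m jog '[{"grip":0.05,"x":-0.008,"y":0,"z":0,"rx":0,"ry":0.02,"rz":0.01},{"grip":0.05,"x":-0.03,"y":0,"z":0,"rx":0,"ry":0.02,"rz":0.01},{"grip":0.05,"x":-0.055,"y":0,"z":0,"rx":0,"ry":0.02,"rz":0.01},{"grip":0.05,"x":-0.08,"y":0,"z":0,"rx":0,"ry":0.02,"rz":0.01},{"grip":0.05,"x":-0.11,"y":0,"z":0,"rx":0,"ry":0.02,"rz":0.01}]' 60; python3 go.py .469 -.209 .19 66
python3 - <<'E'
from h import *; from plant import capture
p=capture("scene"); u,v=proj(p,np.array([.64,.122,.15])).astype(int)
cv2.imwrite("pics/b8.png",cv2.resize(p["image"][v-60:v+60,u-60:u+60],(600,600),interpolation=cv2.INTER_CUBIC))
E
```

```text
time_s: 23.82
ee_pos: [0.6396, 0.1212, 0.1872]
eef_rot: [-0.579, -0.405, 0.58, -0.405]
ft_force: [0.8, -0.5, -1.0]
grip_width: 0.0131
t 23.82 p [0.6396 0.1212 0.1872] jawyaw -20.1 down [-0.001  0.    -1.   ] q7 -0.82 w 0.0131 F [ 0.8 -0.5 -1. ]
tool shift x y z [-0.0028 -0.0467  0.3687] turn [-8.61e+00 -6.00e-03  5.00e-03] q [ 0.21  0.5  -0.61  1.61  0.31  1.13 -0.82]
```

View pics/b8.png

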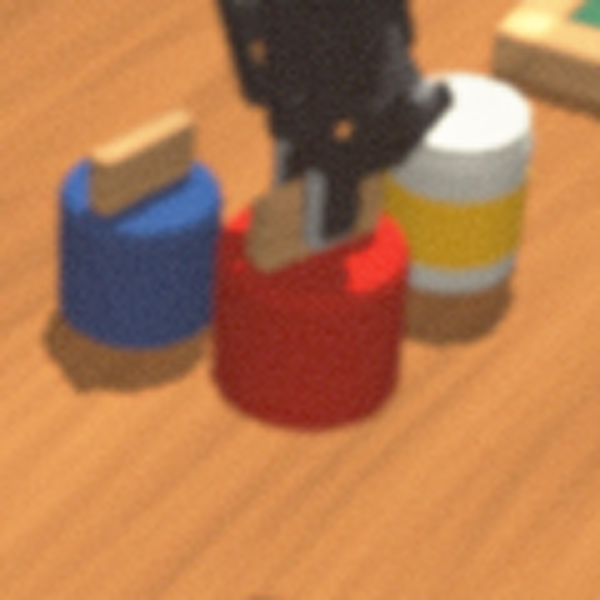

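```bash
python3 -m jog '[{"grip":0.05,"x":0,"y":-0.004,"z":0.03,"rx":-0.8,"ry":0,"rz":0},{"grip":0.05,"x":0,"y":-0.008,"z":0.07,"rx":-1.7,"ry":0,"rz":0},{"grip":0.05,"x":0,"y":-0.014,"z":0.11,"rx":-2.6,"ry":0,"rz":0},{"grip":0.05,"x":0,"y":-0.019,"z":0.15,"rx":-3.5,"ry":0,"rz":0},{"grip":0.05,"x":0,"y":-0.024,"z":0.19,"rx":-4.4,"ry":0,"rz":0}]' 60; python3 go.py .469 -.209 .187 66
```

```text
time_s: 24.5
ee_pos: [0.5541, -0.0488, 0.1921]
eef_rot: [0.386, 0.592, -0.382, 0.596]
ft_force: [-0.2, 0.8, -0.9]
grip_width: 0.0129
t 24.5 p [ 0.5541 -0.0488  0.1921] jawyaw 24.2 down [ 0.008  0.002 -1.   ] q7 0.23 w 0.0129 F [-0.2  0.8 -0.9]
tool shift x y z [ 0.0042 -0.1433  0.1112] turn [-4.179  0.027 -0.039] q [ 0.66  0.34 -0.76  1.84  0.26  1.06  0.23]
```

```bash
python3 -m jog '[{"grip":0.05,"x":0,"y":-0.03,"z":0.023,"rx":-0.8,"ry":0.02,"rz":-0.03},{"grip":0.05,"x":0,"y":-0.06,"z":0.046,"rx":-1.7,"ry":0.02,"rz":-0.03},{"grip":0.05,"x":0,"y":-0.09,"z":0.07,"rx":-2.6,"ry":0.02,"rz":-0.03},{"grip":0.05,"x":0,"y":-0.125,"z":0.097,"rx":-3.5,"ry":0.02,"rz":-0.03},{"grip":0.05,"x":0,"y":-0.143,"z":0.111,"rx":-4.18,"ry":0.02,"rz":-0.03}]' 60; python3 go.py .469 -.209 .187 66; python3 -m jog '[{"grip":0.05,"x":0.01,"y":0,"z":0,"rx":0,"ry":0,"rz":0},{"grip":0.05,"x":0.01,"y":0,"z":0,"rx":0,"ry":0,"rz":0},{"grip":0.05,"x":0.01,"y":0,"z":0,"rx":0,"ry":0,"rz":0},{"grip":0.05,"x":0.01,"y":0,"z":0,"rx":0,"ry":0,"rz":0},{"grip":0.05,"x":0.01,"y":0,"z":0,"rx":0,"ry":0,"rz":0}]' 60; python3 go.py .469 -.209 .187 66
python3 - <<'E'
from h import *; from plant import capture
T=[]
for n in("scene","top"):
    p=capture(n); u,v=proj(p,np.array([.468,-.2095,.08])).astype(int)
    T.append(cv2.resize(p["image"][v-60:v+60,u-60:u+60],(400,400),interpolation=cv2.INTER_CUBIC))
cv2.imwrite("pics/b9.png",np.hstack(T))
E
```

```text
time_s: 25.12
ee_pos: [0.4673, -0.2116, 0.1914]
eef_rot: [0.146, 0.691, -0.147, 0.692]
ft_force: [-0.3, 0.6, -1.8]
grip_width: 0.013
t 25.12 p [ 0.4673 -0.2116  0.1914] jawyaw 66.0 down [ 0.001 -0.002 -1.   ] q7 1.31 w 0.013 F [-0.3  0.6 -1.8]
tool shift x y z [0.0044 0.003  0.0005] turn [0.004 0.009 0.006] q [ 1.09  0.26 -0.83  1.93  0.23  1.04  1.31]
time_s: 25.75
ee_pos: [0.4679, -0.2108, 0.1816]
eef_rot: [0.146, 0.691, -0.147, 0.692]
ft_force: [-0.1, -0.3, -1.0]
grip_width: 0.0126
t 25.75 p [ 0.4679 -0.2108  0.1816] jawyaw 66.1 down [ 0.001 -0.002 -1.   ] q7 1.3 w 0.0126 F [-0.1 -0.3 -1. ]
tool shift x y z [-0.0054  0.0021  0.0003] turn [0.011 0.011 0.005] q [ 1.08  0.28 -0.83  1.94  0.24  1.02  1.3 ]
```

View pics/b9.png

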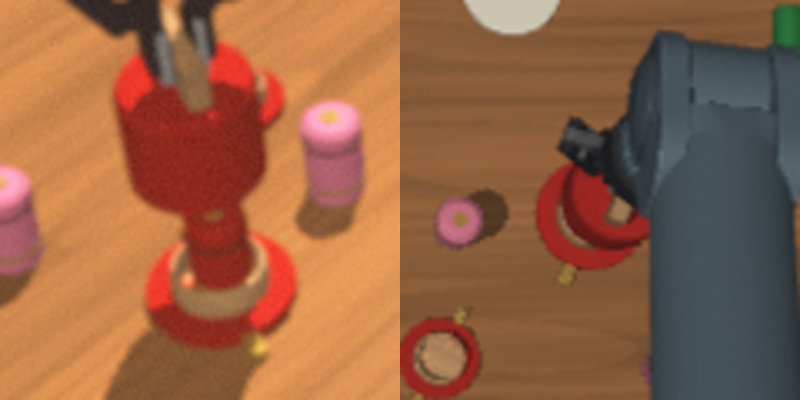

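The cover hangs over the red inner (scene crop 190,130) with its bar along the lugs. Lowering in stages.

```bash
python3 go.py .470 -.2093 .118 66; python3 -m jog '[{"grip":0.05,"x":0,"y":0.0022,"z":-0.001,"rx":0,"ry":0.01,"rz":0},{"grip":0.05,"x":0.015,"y":0.0022,"z":-0.001,"rx":0,"ry":0.01,"rz":0},{"grip":0.05,"x":0.03,"y":0.0022,"z":-0.001,"rx":0,"ry":0.01,"rz":0},{"grip":0.05,"x":0.045,"y":0.0022,"z":-0.001,"rx":0,"ry":0.01,"rz":0},{"grip":0.05,"x":0.06,"y":0.0022,"z":-0.001,"rx":0,"ry":0.01,"rz":0}]' 60; python3 go.py .470 -.2093 .086 66
python3 - <<'E'
from h import *; from plant import capture
T=[]
for n in("scene","top"):
    p=capture(n); u,v=proj(p,np.array([.468,-.2095,.06])).astype(int)
    T.append(cv2.resize(p["image"][v-50:v+50,u-50:u+50],(400,400),interpolation=cv2.INTER_CUBIC))
cv2.imwrite("pics/b10.png",np.hstack(T))
E
```

```text
t 25.85 p [ 0.4677 -0.2113  0.1815] jawyaw 66.1 down [ 0.001 -0.002 -1.   ] q7 1.3 w 0.0127 F [-0.1 -1.  -0.8]
tool shift x y z [0.0635 0.0028 0.0012] turn [0.007 0.01  0.005] q [ 1.08  0.28 -0.82  1.94  0.24  1.02  1.3 ]
time_s: 26.48
ee_pos: [0.4672, -0.2088, 0.1199]
eef_rot: [0.146, 0.692, -0.147, 0.691]
ft_force: [-0.1, 0.8, -2.1]
grip_width: 0.013
t 26.48 p [ 0.4672 -0.2088  0.1199] jawyaw 66.1 down [-0.001 -0.    -1.   ] q7 1.22 w 0.013 F [-0.1  0.8 -2.1]
tool shift x y z [0.0339 0.0007 0.0028] turn [ 0.006 -0.007  0.004] q [ 1.03  0.37 -0.79  1.99  0.33  0.91  1.22]
```

View pics/b10.png

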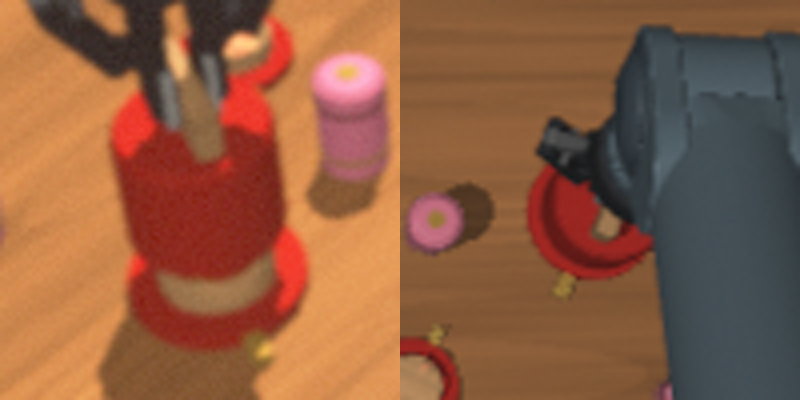

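```bash
python3 -m jog '[{"grip":0.05,"x":0,"y":0.0008,"z":0.0035,"rx":0,"ry":0,"rz":0},{"grip":0.05,"x":0.005,"y":0.0008,"z":0.0035,"rx":0,"ry":0,"rz":0},{"grip":0.05,"x":0.012,"y":0.0008,"z":0.0035,"rx":0,"ry":0,"rz":0},{"grip":0.05,"x":0.019,"y":0.0008,"z":0.0035,"rx":0,"ry":0,"rz":0},{"grip":0.05,"x":0.024,"y":0.0008,"z":0.0035,"rx":0,"ry":0,"rz":0}]' 60; python3 go.py .470 -.2093 .0855 66
python3 - <<'E'
from h import *; from plant import capture
T=[]
for n in("scene","top"):
    p=capture(n); u,v=proj(p,np.array([.468,-.2095,.06])).astype(int)
    T.append(cv2.resize(p["image"][v-50:v+50,u-50:u+50],(400,400),interpolation=cv2.INTER_CUBIC))
cv2.imwrite("pics/b11.png",np.hstack(T))
E
```

```text
time_s: 27.2
ee_pos: [0.4689, -0.2088, 0.0944]
eef_rot: [0.147, 0.694, -0.146, 0.69]
ft_force: [0.7, -0.6, -1.4]
grip_width: 0.0127
t 27.2 p [ 0.4689 -0.2088  0.0944] jawyaw 66.1 down [-0.005  0.002 -1.   ] q7 1.19 w 0.0127 F [ 0.7 -0.6 -1.4]
tool shift x y z [0.0089 0.     0.0012] turn [ 0.008 -0.031  0.002] q [ 1.    0.41 -0.76  2.    0.37  0.87  1.19]
```

View pics/b11.png

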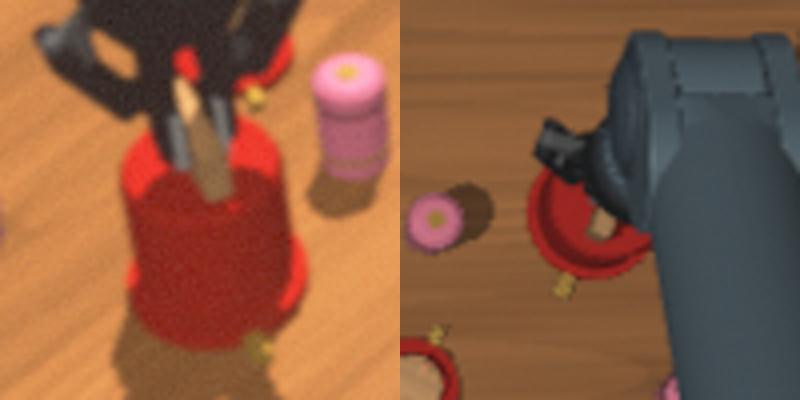

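```bash
python3 -m jog '[{"grip":0.05,"x":0.002,"y":0,"z":0.001,"rx":0,"ry":-0.03,"rz":0},{"grip":0.05,"x":0.004,"y":0,"z":0.001,"rx":0,"ry":-0.03,"rz":0},{"grip":0.05,"x":0.006,"y":0,"z":0.001,"rx":0,"ry":-0.03,"rz":0},{"grip":0.05,"x":0.009,"y":0,"z":0.001,"rx":0,"ry":-0.03,"rz":0},{"grip":0.05,"x":0.01,"y":0,"z":0.001,"rx":0,"ry":-0.03,"rz":0}]' 60; python3 go.py .470 -.2093 .0855 66
```

```text
time_s: 27.92
ee_pos: [0.4697, -0.2089, 0.0855]
eef_rot: [0.146, 0.692, -0.147, 0.691]
ft_force: [-5.0, 2.8, 13.1]
grip_width: 0.0127
t 27.93 p [ 0.4697 -0.2089  0.0855] jawyaw 66.1 down [-0.002 -0.    -1.   ] q7 1.18 w 0.0127 F [-5.   2.8 13.1]
tool shift x y z [-0.     -0.0002  0.0004] turn [ 0.009 -0.01   0.007] q [ 0.99  0.43 -0.75  2.01  0.39  0.86  1.18]
```

It seats at exactly the expected height (contact of 13 N). Easing off, opening and rising.

```bash
python3 -m jog '[{"grip":0.05,"x":0,"y":0,"z":0,"rx":0,"ry":0,"rz":0},{"grip":0.3,"x":0,"y":0,"z":0,"rx":0,"ry":0,"rz":0},{"grip":0.6,"x":0,"y":0,"z":0,"rx":0,"ry":0,"rz":0},{"grip":0.6,"x":0,"y":0,"z":0,"rx":0,"ry":0,"rz":0},{"grip":0.6,"x":-0.005,"y":0,"z":0,"rx":0,"ry":0,"rz":0}]' 60; python3 -m jog '[{"grip":0.6,"x":-0.02,"y":0,"z":0,"rx":0,"ry":0,"rz":0},{"grip":0.6,"x":-0.04,"y":0,"z":0,"rx":0,"ry":0,"rz":0},{"grip":0.6,"x":-0.06,"y":0,"z":0,"rx":0,"ry":0,"rz":0},{"grip":0.6,"x":-0.09,"y":0,"z":0,"rx":0,"ry":0,"rz":0},{"grip":0.6,"x":-0.11,"y":0,"z":0,"rx":0,"ry":0,"rz":0}]' 60; python3 go.py .469 .244 .19 -11
```

```text
time_s: 28.55
ee_pos: [0.4693, -0.2088, 0.0902]
eef_rot: [0.146, 0.693, -0.147, 0.691]
ft_force: [0.2, -0.4, 0.8]
grip_width: 0.0514
time_s: 29.18
ee_pos: [0.4706, -0.209, 0.2029]
eef_rot: [0.146, 0.692, -0.147, 0.692]
ft_force: [0.3, 0.4, -0.4]
grip_width: 0.0509
t 29.18 p [ 0.4706 -0.209   0.2029] jawyaw 66.1 down [-0.    -0.002 -1.   ] q7 1.31 w 0.0509 F [ 0.3  0.4 -0.4]
tool shift x y z [ 0.0122  0.4135 -0.1851] turn [7.709e+00 8.000e-03 7.000e-03] q [ 1.09  0.25 -0.84  1.92  0.22  1.06  1.31]
```

```bash
python3 -m jog '[{"grip":0.6,"x":0,"y":0.04,"z":-0.018,"rx":0.8,"ry":0,"rz":0},{"grip":0.6,"x":0,"y":0.09,"z":-0.04,"rx":1.6,"ry":0,"rz":0},{"grip":0.6,"x":0,"y":0.14,"z":-0.063,"rx":2.5,"ry":0,"rz":0},{"grip":0.6,"x":0,"y":0.19,"z":-0.085,"rx":3.4,"ry":0,"rz":0},{"grip":0.6,"x":0,"y":0.24,"z":-0.107,"rx":4.3,"ry":0,"rz":0}]' 60; python3 go.py .469 .244 .19 -11
```

```text
time_s: 29.8
ee_pos: [0.4701, 0.0537, 0.2034]
eef_rot: [0.389, 0.589, -0.39, 0.591]
ft_force: [0.2, 0.2, -0.8]
grip_width: 0.0515
t 29.8 p [0.4701 0.0537 0.2034] jawyaw 23.1 down [ 0.001 -0.003 -1.   ] q7 0.07 w 0.0515 F [ 0.2  0.2 -0.8]
tool shift x y z [ 0.0129  0.0736 -0.1755] turn [ 3.408  0.016 -0.004] q [ 0.67  0.17 -0.93  2.    0.16  1.04  0.07]
```

```bash
python3 -m jog '[{"grip":0.6,"x":0,"y":0.018,"z":-0.045,"rx":0.8,"ry":0.01,"rz":0},{"grip":0.6,"x":0,"y":0.038,"z":-0.09,"rx":1.7,"ry":0.01,"rz":0},{"grip":0.6,"x":0.005,"y":0.06,"z":-0.14,"rx":2.6,"ry":0.01,"rz":0},{"grip":0.6,"x":0.01,"y":0.073,"z":-0.175,"rx":3.4,"ry":0.01,"rz":0},{"grip":0.6,"x":0.013,"y":0.0735,"z":-0.1755,"rx":3.4,"ry":0.01,"rz":0}]' 60; python3 go.py .469 .244 .12 -11
python3 - <<'E'
from h import *; from plant import capture
T=[]
p=capture("scene"); u,v=proj(p,np.array([.469,.244,.12])).astype(int)
T.append(cv2.resize(p["image"][v-60:v+60,u-60:u+60],(400,400),interpolation=cv2.INTER_CUBIC))
u,v=proj(p,np.array([.468,-.2095,.06])).astype(int)
T.append(cv2.resize(p["image"][v-60:v+60,u-60:u+60],(400,400),interpolation=cv2.INTER_CUBIC))
q=capture("top"); u,v=proj(q,np.array([.468,-.2095,.06])).astype(int)
T.append(cv2.resize(q["image"][v-60:v+60,u-60:u+60],(400,400),interpolation=cv2.INTER_CUBIC)); u,v=proj(q,np.array([.469,.244,.1])).astype(int)
T.append(cv2.resize(q["image"][v-60:v+60,u-60:u+60],(400,400),interpolation=cv2.INTER_CUBIC))
cv2.imwrite("pics/b12.png",cv2.resize(np.vstack([np.hstack(T[:2]),np.hstack(T[2:])]),(600,600)))
E
```

```text
time_s: 30.42
ee_pos: [0.4672, 0.2492, 0.1909]
eef_rot: [0.544, 0.453, -0.543, 0.452]
ft_force: [-0.1, 0.3, 1.5]
grip_width: 0.0508
t 30.43 p [0.4672 0.2492 0.1909] jawyaw -10.4 down [ 0.001  0.002 -1.   ] q7 -0.98 w 0.0508 F [-0.1  0.3  1.5]
tool shift x y z [0.0709 0.0027 0.005 ] turn [ 0.055 -0.014 -0.003] q [ 0.22  0.32 -0.9   1.89  0.29  1.06 -0.98]
```

View pics/b12.png

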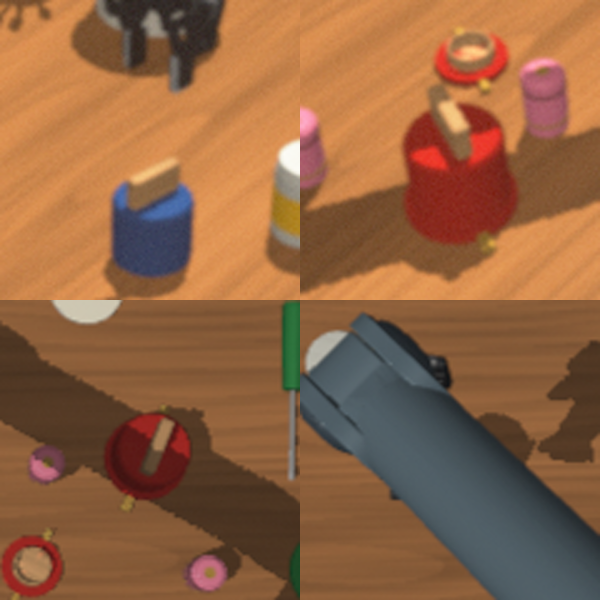

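The red cover is seated with its bar in line with the lugs (right and lower-left crops). The jaws are over the blue bar. Descending.

```bash
python3 -m jog '[{"grip":0.6,"x":0.01,"y":0.003,"z":0.0045,"rx":0.05,"ry":0,"rz":0},{"grip":0.6,"x":0.03,"y":0.003,"z":0.0045,"rx":0.05,"ry":0,"rz":0},{"grip":0.6,"x":0.045,"y":0.003,"z":0.0045,"rx":0.05,"ry":0,"rz":0},{"grip":0.6,"x":0.06,"y":0.003,"z":0.0045,"rx":0.05,"ry":0,"rz":0},{"grip":0.6,"x":0.07,"y":0.003,"z":0.0045,"rx":0.05,"ry":0,"rz":0}]' 60; python3 go.py .469 .2445 .0755 -11
python3 - <<'E'
from h import *; from plant import capture
p=capture("scene"); u,v=proj(p,np.array([.469,.244,.1])).astype(int)
cv2.imwrite("pics/b13.png",cv2.resize(p["image"][v-50:v+50,u-50:u+50],(600,600),interpolation=cv2.INTER_CUBIC))
E
```

```text
time_s: 31.15
ee_pos: [0.47, 0.2386, 0.1184]
eef_rot: [-0.546, -0.448, 0.548, -0.449]
ft_force: [0.1, -0.3, -0.6]
grip_width: 0.0511
t 31.15 p [0.47   0.2386 0.1184] jawyaw -11.3 down [-0.001 -0.002 -1.   ] q7 -1.06 w 0.0511 F [ 0.1 -0.3 -0.6]
tool shift x y z [ 0.0429 -0.0021 -0.0057] turn [-0.027  0.014  0.006] q [ 0.17  0.42 -0.84  1.95  0.39  0.94 -1.06]
```

View pics/b13.png

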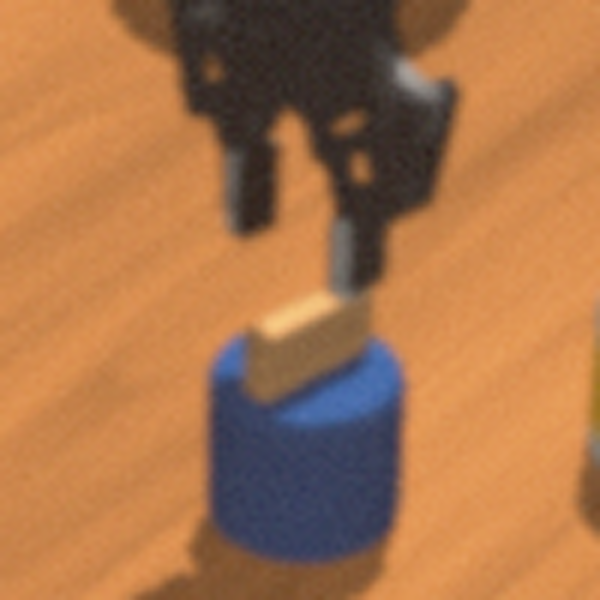

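```bash
python3 -m jog '[{"grip":0.6,"x":0.002,"y":-0.002,"z":-0.0055,"rx":-0.03,"ry":0,"rz":0},{"grip":0.6,"x":0.012,"y":-0.002,"z":-0.0055,"rx":-0.03,"ry":0.01,"rz":0},{"grip":0.6,"x":0.024,"y":-0.002,"z":-0.0055,"rx":-0.03,"ry":0.01,"rz":0},{"grip":0.6,"x":0.036,"y":-0.002,"z":-0.0055,"rx":-0.03,"ry":0.01,"rz":0},{"grip":0.6,"x":0.042,"y":-0.002,"z":-0.0055,"rx":-0.03,"ry":0.01,"rz":0}]' 60; python3 go.py .469 .2445 .0755 -11; python3 -m jog '[{"grip":0.45,"x":0,"y":0,"z":0,"rx":0,"ry":0,"rz":0},{"grip":0.3,"x":0,"y":0,"z":0,"rx":0,"ry":0,"rz":0},{"grip":0.2,"x":0,"y":0,"z":0,"rx":0,"ry":0,"rz":0},{"grip":0.08,"x":0,"y":0,"z":0,"rx":0,"ry":0,"rz":0},{"grip":0.05,"x":0,"y":0,"z":0,"rx":0,"ry":0,"rz":0}]' 60; python3 go.py .469 .2445 .0755 -11
python3 - <<'E'
from h import *; from plant import capture
p=capture("scene"); u,v=proj(p,np.array([.469,.244,.1])).astype(int)
cv2.imwrite("pics/b14.png",cv2.resize(p["image"][v-50:v+50,u-50:u+50],(600,600),interpolation=cv2.INTER_CUBIC))
E
```

```text
time_s: 31.82
ee_pos: [0.4677, 0.2434, 0.0743]
eef_rot: [-0.544, -0.45, 0.547, -0.449]
ft_force: [-0.3, 0.8, -0.1]
grip_width: 0.0511
t 31.82 p [0.4677 0.2434 0.0743] jawyaw -11.0 down [-0.004 -0.002 -1.   ] q7 -1.12 w 0.0511 F [-0.3  0.8 -0.1]
tool shift x y z [-0.0013  0.0011 -0.0013] turn [0.003 0.014 0.022] q [ 0.12  0.49 -0.8   1.98  0.46  0.87 -1.12]
time_s: 32.45
ee_pos: [0.4683, 0.2435, 0.0746]
eef_rot: [-0.544, -0.45, 0.547, -0.45]
ft_force: [1.3, -0.3, 0.9]
grip_width: 0.0129
t 32.45 p [0.4683 0.2435 0.0746] jawyaw -11.0 down [-0.003 -0.001 -1.   ] q7 -1.12 w 0.0129 F [ 1.3 -0.3  0.9]
tool shift x y z [-0.0009  0.0005 -0.0012] turn [0.002 0.012 0.016] q [ 0.12  0.49 -0.8   1.98  0.46  0.87 -1.12]
```

View pics/b14.png

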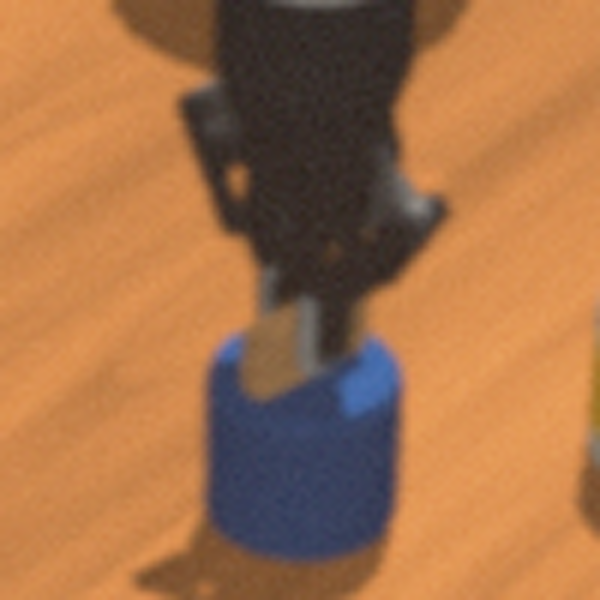

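```bash
python3 -m jog '[{"grip":0.05,"x":-0.008,"y":0,"z":0,"rx":0,"ry":0.01,"rz":0.01},{"grip":0.05,"x":-0.03,"y":0,"z":0,"rx":0,"ry":0.01,"rz":0.01},{"grip":0.05,"x":-0.055,"y":0,"z":0,"rx":0,"ry":0.01,"rz":0.01},{"grip":0.05,"x":-0.08,"y":0,"z":0,"rx":0,"ry":0.01,"rz":0.01},{"grip":0.05,"x":-0.11,"y":0,"z":0,"rx":0,"ry":0.01,"rz":0.01}]' 60; python3 go.py .4945 .021 .185 53.7
```

```text
time_s: 33.12
ee_pos: [0.468, 0.2437, 0.1864]
eef_rot: [-0.545, -0.45, 0.546, -0.45]
ft_force: [1.0, 0.4, -2.8]
grip_width: 0.0127
t 33.12 p [0.468  0.2437 0.1864] jawyaw -10.9 down [-0.001 -0.    -1.   ] q7 -0.99 w 0.0127 F [ 1.   0.4 -2.8]
tool shift x y z [0.0014 0.0683 0.2137] turn [-6.464e+00 -1.000e-03  8.000e-03] q [ 0.22  0.33 -0.9   1.9   0.29  1.05 -0.99]
```

```bash
python3 -m jog '[{"grip":0.05,"x":0,"y":0.01,"z":0.03,"rx":-0.8,"ry":0,"rz":0},{"grip":0.05,"x":0,"y":0.024,"z":0.075,"rx":-1.7,"ry":0,"rz":0},{"grip":0.05,"x":0,"y":0.038,"z":0.12,"rx":-2.6,"ry":0,"rz":0},{"grip":0.05,"x":0,"y":0.053,"z":0.165,"rx":-3.5,"ry":0,"rz":0},{"grip":0.05,"x":0,"y":0.065,"z":0.205,"rx":-4.4,"ry":0,"rz":0}]' 60; python3 go.py .4945 .021 .185 53.7
```

```text
time_s: 33.75
ee_pos: [0.493, 0.0284, 0.1877]
eef_rot: [0.335, 0.622, -0.336, 0.623]
ft_force: [0.6, 0.5, -2.1]
grip_width: 0.0131
t 33.75 p [0.493  0.0284 0.1877] jawyaw 33.3 down [-0.    -0.001 -1.   ] q7 0.23 w 0.0131 F [ 0.6  0.5 -2.1]
tool shift x y z [ 0.0027 -0.0029  0.007 ] turn [-2.036  0.006  0.006] q [ 0.75  0.27 -0.99  1.97  0.26  1.04  0.23]
```

```bash
python3 -m jog '[{"grip":0.05,"x":0,"y":-0.001,"z":0.003,"rx":-0.7,"ry":0,"rz":0},{"grip":0.05,"x":0,"y":-0.003,"z":0.007,"rx":-1.4,"ry":0,"rz":0},{"grip":0.05,"x":0.005,"y":-0.003,"z":0.007,"rx":-2.04,"ry":0,"rz":0},{"grip":0.05,"x":0.01,"y":-0.003,"z":0.007,"rx":-2.04,"ry":0,"rz":0},{"grip":0.05,"x":0.015,"y":-0.003,"z":0.007,"rx":-2.04,"ry":0,"rz":0}]' 60; python3 go.py .4945 .021 .12 53.7
python3 - <<'E'
from h import *; from plant import capture
T=[]
for n in("scene","top"):
    p=capture(n); u,v=proj(p,np.array([.4935,.0205,.08])).astype(int)
    T.append(cv2.resize(p["image"][v-60:v+60,u-60:u+60],(400,400),interpolation=cv2.INTER_CUBIC))
cv2.imwrite("pics/b15.png",np.hstack(T))
E
```

```text
time_s: 34.38
ee_pos: [0.4944, 0.0211, 0.173]
eef_rot: [0.22, 0.672, -0.221, 0.672]
ft_force: [-0.7, -0.1, -1.6]
grip_width: 0.0128
t 34.38 p [0.4944 0.0211 0.173 ] jawyaw 53.7 down [ 0.    -0.002 -1.   ] q7 0.55 w 0.0128 F [-0.7 -0.1 -1.6]
tool shift x y z [0.053  0.     0.0001] turn [-0.003  0.008  0.007] q [ 0.79  0.31 -1.03  1.98  0.32  1.02  0.55]
```

View pics/b15.png

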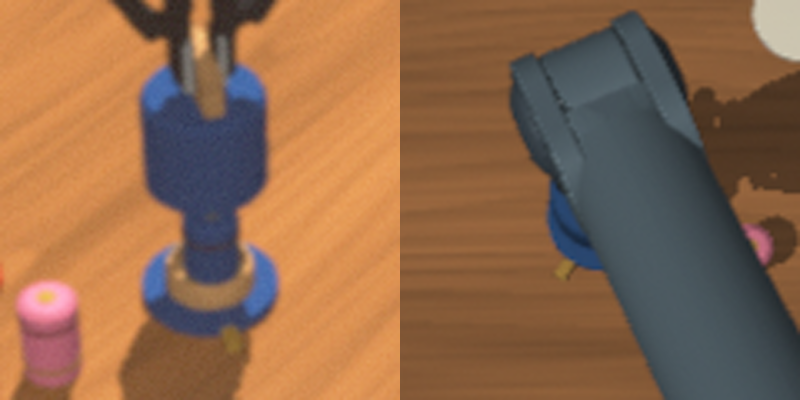

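```bash
python3 go.py .4955 .0218 .12 53.7; python3 -m jog '[{"grip":0.05,"x":0.01,"y":0.001,"z":0,"rx":0,"ry":0,"rz":0},{"grip":0.05,"x":0.022,"y":0.0015,"z":0,"rx":0,"ry":0,"rz":0},{"grip":0.05,"x":0.034,"y":0.0015,"z":0,"rx":0,"ry":0,"rz":0},{"grip":0.05,"x":0.046,"y":0.0015,"z":0,"rx":0,"ry":0,"rz":0},{"grip":0.05,"x":0.053,"y":0.0015,"z":0,"rx":0,"ry":0,"rz":0}]' 60; python3 go.py .4955 .0218 .095 53.7
python3 - <<'E'
from h import *; from plant import capture
T=[]
for n in("scene","top"):
    p=capture(n); u,v=proj(p,np.array([.4935,.0205,.06])).astype(int)
    T.append(cv2.resize(p["image"][v-50:v+50,u-50:u+50],(400,400),interpolation=cv2.INTER_CUBIC))
cv2.imwrite("pics/b16.png",np.hstack(T))
E
```

```text
t 34.48 p [0.4937 0.021  0.1722] jawyaw 53.7 down [-0.001 -0.002 -1.   ] q7 0.55 w 0.0127 F [ 0.1 -0.2 -1.5]
tool shift x y z [0.0522 0.0018 0.001 ] turn [ 0.001 -0.001  0.012] q [ 0.79  0.31 -1.03  1.98  0.32  1.02  0.55]
time_s: 35.1
ee_pos: [0.4939, 0.0222, 0.118]
eef_rot: [0.219, 0.673, -0.221, 0.671]
ft_force: [-0.4, 0.3, -1.5]
grip_width: 0.0126
t 35.1 p [0.4939 0.0222 0.118 ] jawyaw 53.7 down [-0.003 -0.001 -1.   ] q7 0.47 w 0.0126 F [-0.4  0.3 -1.5]
tool shift x y z [0.023  0.0007 0.0015] turn [ 0.002 -0.009  0.016] q [ 0.72  0.4  -0.97  2.02  0.42  0.93  0.47]
```

View pics/b16.png

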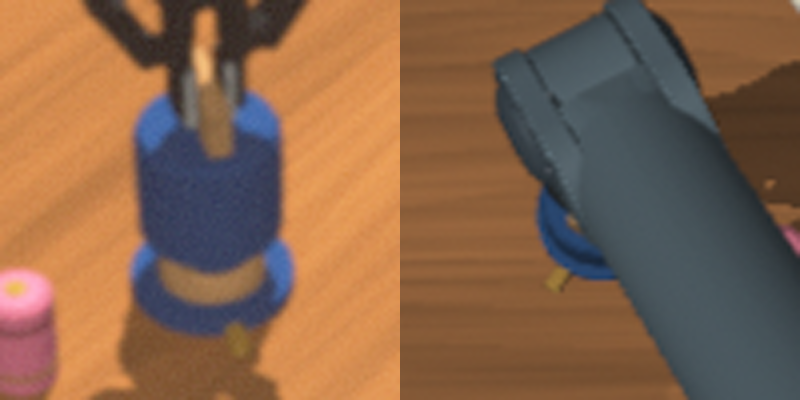

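```bash
python3 -m jog '[{"grip":0.05,"x":0.002,"y":0.001,"z":0.002,"rx":0,"ry":-0.01,"rz":0.02},{"grip":0.05,"x":0.008,"y":0.001,"z":0.002,"rx":0,"ry":-0.01,"rz":0.02},{"grip":0.05,"x":0.014,"y":0.001,"z":0.002,"rx":0,"ry":-0.01,"rz":0.02},{"grip":0.05,"x":0.02,"y":0.001,"z":0.002,"rx":0,"ry":-0.01,"rz":0.02},{"grip":0.05,"x":0.024,"y":0.001,"z":0.002,"rx":0,"ry":-0.01,"rz":0.02}]' 60; python3 go.py .4955 .0218 .0846 53.7
```

```text
time_s: 35.83
ee_pos: [0.4956, 0.0217, 0.0936]
eef_rot: [0.22, 0.672, -0.22, 0.672]
ft_force: [0.2, -0.1, -1.8]
grip_width: 0.0127
t 35.83 p [0.4956 0.0217 0.0936] jawyaw 53.7 down [-0.     0.001 -1.   ] q7 0.43 w 0.0127 F [ 0.2 -0.1 -1.8]
tool shift x y z [ 0.009   0.     -0.0001] turn [ 0.002 -0.004 -0.001] q [ 0.69  0.44 -0.94  2.04  0.46  0.89  0.43]
```

```bash
python3 -m jog '[{"grip":0.05,"x":0.002,"y":0,"z":0,"rx":0,"ry":0,"rz":0},{"grip":0.05,"x":0.004,"y":0,"z":0,"rx":0,"ry":0,"rz":0},{"grip":0.05,"x":0.006,"y":0,"z":0,"rx":0,"ry":0,"rz":0},{"grip":0.05,"x":0.008,"y":0,"z":0,"rx":0,"ry":0,"rz":0},{"grip":0.05,"x":0.0095,"y":0,"z":0,"rx":0,"ry":0,"rz":0}]' 60; python3 go.py .4955 .0218 .0846 53.7
```

```text
time_s: 36.45
ee_pos: [0.4958, 0.022, 0.0845]
eef_rot: [0.22, 0.672, -0.22, 0.672]
ft_force: [-2.3, 0.4, 7.3]
grip_width: 0.0131
t 36.45 p [0.4958 0.022  0.0845] jawyaw 53.7 down [-0.     0.001 -1.   ] q7 0.42 w 0.0131 F [-2.3  0.4  7.3]
tool shift x y z [-0.0001 -0.0003 -0.0002] turn [ 0.002 -0.003 -0.001] q [ 0.68  0.46 -0.93  2.04  0.48  0.87  0.42]
```

Seated (7 N at the expected height). Release and rise.

```bash
python3 -m jog '[{"grip":0.05,"x":0,"y":0,"z":0,"rx":0,"ry":0,"rz":0},{"grip":0.3,"x":0,"y":0,"z":0,"rx":0,"ry":0,"rz":0},{"grip":0.6,"x":0,"y":0,"z":0,"rx":0,"ry":0,"rz":0},{"grip":0.6,"x":0,"y":0,"z":0,"rx":0,"ry":0,"rz":0},{"grip":0.6,"x":-0.005,"y":0,"z":0,"rx":0,"ry":0,"rz":0}]' 60; python3 -m jog '[{"grip":0.6,"x":-0.02,"y":0,"z":0,"rx":0,"ry":0,"rz":0},{"grip":0.6,"x":-0.04,"y":0,"z":0,"rx":0,"ry":0,"rz":0},{"grip":0.6,"x":-0.06,"y":0,"z":0,"rx":0,"ry":0,"rz":0},{"grip":0.6,"x":-0.09,"y":0,"z":0,"rx":0,"ry":0,"rz":0},{"grip":0.6,"x":-0.12,"y":0,"z":0,"rx":0,"ry":0,"rz":0}]' 60; python3 go.py .45 .25 .25
```

```text
time_s: 37.08
ee_pos: [0.4955, 0.0219, 0.0895]
eef_rot: [0.22, 0.672, -0.22, 0.672]
ft_force: [-0.5, 0.3, 1.1]
grip_width: 0.0512
time_s: 37.7
ee_pos: [0.4958, 0.022, 0.2116]
eef_rot: [0.22, 0.672, -0.22, 0.672]
ft_force: [0.7, 0.4, -0.6]
grip_width: 0.051
t 37.7 p [0.4958 0.022  0.2116] jawyaw 53.7 down [-0.  0. -1.] q7 0.6 w 0.051 F [ 0.7  0.4 -0.6]
tool shift x y z [-0.0384  0.1568 -0.1718] turn [ 0.    -0.001 -0.001] q [ 0.84  0.26 -1.07  1.94  0.26  1.09  0.6 ]
```

Move aside to see both bases.

```bash
python3 -m jog '[{"grip":0.6,"x":-0.01,"y":0.03,"z":-0.034,"rx":0,"ry":0,"rz":0},{"grip":0.6,"x":-0.02,"y":0.06,"z":-0.068,"rx":0,"ry":0,"rz":0},{"grip":0.6,"x":-0.03,"y":0.1,"z":-0.11,"rx":0,"ry":0,"rz":0},{"grip":0.6,"x":-0.038,"y":0.14,"z":-0.155,"rx":0,"ry":0,"rz":0},{"grip":0.6,"x":-0.038,"y":0.157,"z":-0.172,"rx":0,"ry":0,"rz":0}]' 60; python3 -m jog '[{"grip":0.6,"x":0,"y":0,"z":0,"rx":0,"ry":0,"rz":0},{"grip":0.6,"x":0,"y":0,"z":0,"rx":0,"ry":0,"rz":0},{"grip":0.6,"x":0,"y":0,"z":0,"rx":0,"ry":0,"rz":0},{"grip":0.6,"x":0,"y":0,"z":0,"rx":0,"ry":0,"rz":0},{"grip":0.6,"x":0,"y":0,"z":0,"rx":0,"ry":0,"rz":0}]' 60
python3 - <<'E'
from h import *; from plant import capture
T=[]
for n in("scene","top"):
    p=capture(n); W=world(p)
    for k,c,la,col in (("red",(.468,-.2095),-24,"red"),("blue",(.4935,.0205),-36.3,"blue")):
        u,v=proj(p,np.array([*c,.06])).astype(int)
        T.append(cv2.resize(p["image"][v-45:v+45,u-45:u+45],(300,300),interpolation=cv2.INTER_CUBIC))
        P=comp(p,pale(p),c,.108,.045)
        if len(P)>5:
            r=cv2.minAreaRect((P*1000).astype(np.float32)); print(n,k,"bar",np.round(r[0],1),np.round(r[1],1),round(r[2],1),len(P))
        m=(np.hypot(W[...,0]-c[0],W[...,1]-c[1])<.05)&masks(p)[col]&(W[...,2]>.06)
        B=comp(p,brass(p),c,.008,.072); B=B[np.hypot(*(B-np.array(c)).T)>.045]; print(" lugs",[(round(float(x),4),round(float(y),4)) for x,y in (B[B[:,0]>c[0]].mean(0),B[B[:,0]<c[0]].mean(0))] if len(B) else None,"z top",np.median(W[m][:,2]) if m.any() else None)
    cv2.imwrite(f"pics/f_{n}.png",p["image"])
cv2.imwrite("pics/f.png",np.vstack([np.hstack(T[:2]),np.hstack(T[2:])]))
E
```

```text
time_s: 38.33
ee_pos: [0.4483, 0.2556, 0.2525]
eef_rot: [0.219, 0.672, -0.216, 0.674]
ft_force: [-0.4, -0.9, -0.4]
grip_width: 0.0509
time_s: 38.95
ee_pos: [0.4487, 0.2546, 0.2523]
eef_rot: [0.219, 0.672, -0.217, 0.673]
ft_force: [-0.1, 0.6, -0.0]
grip_width: 0.0516
scene red bar [ 477.2 -209.8] [11.2 36.1] 63.1 76
 lugs [(0.5202, -0.231), (nan, nan)] z top 0.07849386212290542
scene blue bar [481.2  36. ] [10.2 20.3] 56.3 31
 lugs [(0.5411, -0.0117), (nan, nan)] z top 0.0798804635318808
top red bar [ 478.2 -212.2] [ 7.1 30.8] 64.5 34
 lugs [(0.5219, -0.2327), (0.4176, -0.1872)] z top 0.07718056193557529
top blue bar [480.5  32.7] [ 4.3 17.3] 55.5 9
 lugs [(0.5386, -0.012), (0.4488, 0.0537)] z top 0.07639416450921867<stdin>:12: RuntimeWarning: Mean of empty slice.
  ret = um.true_divide(
```

View pics/f.png

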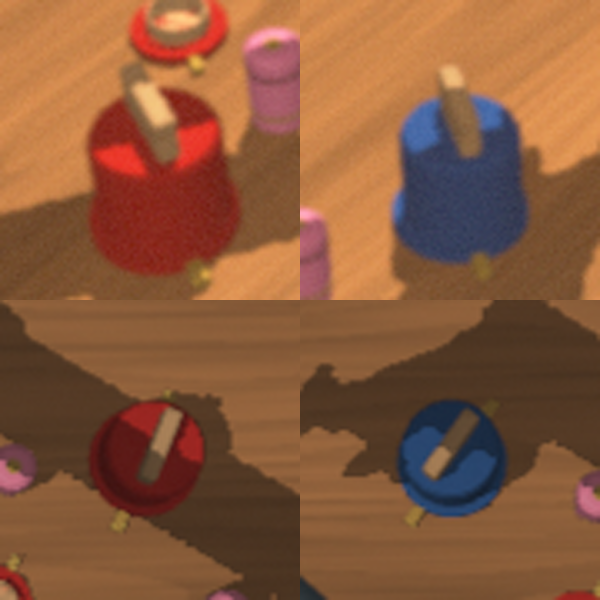

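View pics/f_scene.png

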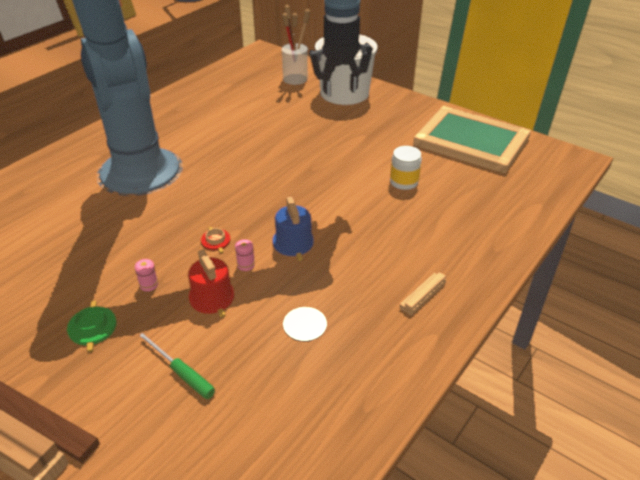

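View pics/f_top.png

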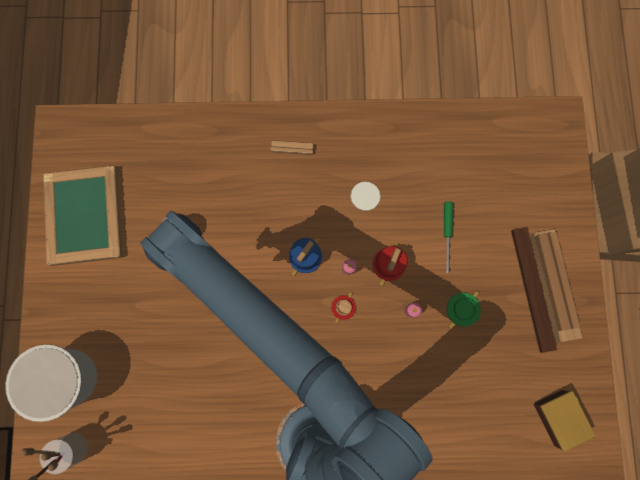

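Both covers are seated: their tops read at about 77–80 mm against 78 mm expected. Each bar is within about 2° of its lug line. The tile is empty and the bystanders look unmoved, so I'm handing in.

```bash
python3 -c "
from plant import arm
print(arm.job_done()); print(arm.observe()['time_s'])"
```

```text
the job is handed in; nothing more can be done
None
the job is handed in; nothing more can be done
```

The canisters are swapped and both bases are closed with their own covers; I handed the job in at about 39 s of the 136 s allowed.

I parked the red inner canister in the middle of the white tile and moved the blue one into the blue base. The red one then went into the large red base, and each base got the cover of its own colour.

**Last checks:**
- **Seating:** the rim of each cover met its flange at the expected height, with about 13 N (red) and 7 N (blue). The cover tops read 77–80 mm in the depth images, against 78 mm expected.
- **Bar alignment:** by the gripper angle, the bars line up with the lugs to within about 0.5° (red near −24°, blue near −36°). The final pictures put the red bar about 2–3° off (−26° against −23.6°) and the blue about 2° off (−34.5° against −36.2°). The bars were partly in shadow and only partly picked up, so I trust the gripper figure more.
- **Rest of the scene:** the tile is empty and nothing was knocked over. The tin, screwdriver and moulding looked unmoved in the last pictures; I did not measure their positions again.
- **Camera disagreement:** the two cameras differed by 3–5 mm for points above the table. That is inside the play of the fits, and I corrected by eye on the way down.

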